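Mount the optical flat in its cell and screw the retaining ring down snug

TASK

Mount the optical flat: lift the glass disc off its pad, lower it gently into the bore of the steel cell until it lies fully home, then set the knurled retaining ring over it and screw it down clockwise until it is snug, finger-tight, so that the glass is held firmly but not strained. Do not force the glass or the thread at any time, and leave the other things where they are.

Things in the scene. Friction and masses are not known exactly. Their poses are not given: they have to be found in the camera images.
- flat_center (a point): Centre of the optical flat: a clear glass disc, 38 mm in diameter, 14 mm thick, frosted edge, 50 g. It starts lying on a round grey pad 76 mm in diameter and 4 mm thick; z is the disc's axis. Grip it across its edge on the upper 7 mm, so that the fingertips stay above the cell's rim when it is seated.
- cell_mouth (a point): Centre of the cell's mouth, level with its rim, 31 mm above the plate; z up. The cell is a dark steel socket 48 mm in diameter on a round base 84 mm in diameter and 10 mm high that stands fast on the plate. Bore 39.6 mm in diameter; rim bevelled 2 mm at 45 degrees inside and outside.
- cell_seat (a point): Centre of the seat in the bore, nominally 6 mm below the mouth: a rubber ring, springy (30 N per mm), on a brass depth stop. The stop is set differently each time, so the true seat is up to 1.1 mm higher or lower than this point. Seated, the glass stands 8 mm (6.9 to 9.1) above the rim.
- thread_gap (a point): Middle of one of three gaps in the cell's outside thread, on the cell's +x axis, 25.5 mm out, 7 mm below the mouth; two more at 120 degrees. A white line on the base marks each. Gaps are 32 degrees wide. The three ridges between them (27 mm outer radius, 3 mm thick, tops 4 mm below the mouth at most) come down 3 mm per radian going clockwise from above.
- ring_grip (a point): On the axis of the retaining ring, half-way up its knurled collar, 28.5 mm above its lower edge; z up. Stepped aluminium ring, open in the middle, 34 mm high, 120 g, standing right way up: skirt 62 mm in diameter and 23 mm high, on it the collar to grip, 48 mm in diameter, 11 mm high. Clockwise tightens.
- ring_lug (a point): One of three lugs inside the skirt, 26.5 mm from the axis on the ring's +x, 2 mm above its lower edge; two more at 120 degrees; a dark line on the shoulder marks each. Each is 16 degrees wide. Over the gaps (within 8 degrees) the ring drops until its lip rests on the glass and ring_grip is 16.5 mm (15.4 to 17.6) above cell_mouth; on the ridges it stops 2 to 8 mm higher.
- ring_lip (a point): On the ring's axis, level with its inward lip's underside, 20 mm above the lower edge. Kept lightly down on the glass, the ring turns freely from mid-gap for 0.4 to 1.2 rad; then the thread bites and draws ring and hand down: per radian 80 N more on the glass and, while turning, 2.9 N m (2.3 to 3.5) of torque. Snug: 8 to 25 N, best 0.2 rad past first bite. It holds when let go.
- loupe: Black eye loupe, 36 mm in diameter, 28 mm high, a bystander; origin at the centre of its underside.
- milled_block: Milled aluminium block with two bores, 50 x 16 x 40 mm, a bystander; origin at the centre of its underside.
- steel_ring: Steel setting ring, 33 mm in diameter, 20 mm high, a bystander; origin at the centre of its underside.
- alu_disc: Turned aluminium disc with a bolt circle, 90 mm in diameter, 22 mm high, a bystander; origin at the centre of its underside.
Things that resemble listed ones, but are neither listed nor needed, are in the scene too. Leave any green look-alike of the part that bears flat_center alone.

How it is judged (in metres and radians):
On the way, in this order (a step that is already met when the one before it is completed fails the run):
1. the glass lies fully home in the bore of the cell, let go, with no ring on it yet (horizontal distance between flat_center and cell_mouth below 0.0015 m and z of flat_center in the frame of cell_mouth below 0.003 m and angle between flat_center's own z axis and vertical below 0.06 rad and contact force between the fingers and flat below 0.1 N and distance between ring_grip and cell_mouth above 0.06 m), for 0.2 s.
2. the ring has dropped over the thread, its lip down on the glass (horizontal distance between ring_grip and cell_mouth below 0.002 m and z of ring_grip in the frame of cell_mouth below 0.0185 m and angle between ring_grip's own z axis and vertical below 0.06 rad), for 0.1 s.
At the end, for the whole second after the job is handed in: The glass lies fully home in the cell (within 1.5 mm of its axis, its centre less than 3 mm above the mouth), the ring is screwed down over it upright (within 2 mm of the axis, tilt under 0.04 rad) and, let go, presses on the glass with 8 to 25 N (contact force between ring and flat between 8 and 25 N and horizontal distance between flat_center and cell_mouth below 0.0015 m and z of flat_center in the frame of cell_mouth below 0.003 m and horizontal distance between ring_grip and cell_mouth below 0.002 m and z of ring_grip in the frame of cell_mouth below 0.0185 m and angle between ring_grip's own z axis and vertical below 0.04 rad and linear speed of ring below 0.01 m/s); the robot touches nothing.
It fails at once if the glass is pressed into the cell with more than 35 N (contact force between flat and cell above 35 N).
It fails at once if the ring presses on the glass with more than 35 N (contact force between ring and flat above 35 N).
It fails at once if the ring is forced against the cell and its thread with more than 60 N (contact force between ring and cell above 60 N).
It fails at once if the loupe, milled block, steel setting ring or aluminium disc is moved by more than 10 mm (distance of any of loupe, milled_block, steel_ring, alu_disc from where it was at the start of the episode above 0.01 m).
It also fails if it takes over 64 s, if anything falls off the work surface, if the arm or the gripper's body presses on something with over 40 N, if the wrist force passes 120 N, or if a joint passes its speed limit or range.

ROBOT

A 7-joint arm with a two-finger parallel gripper is mounted at the origin on a cart in front of the work surface, level with it; the furniture and walls round the work are solid. World frame = base frame: x ahead of the robot, y to its left, z up, the work surface at z = 0. Lengths are in m, angles in degrees, forces in N, time in s.
With the tool pointing down it reaches from about 0.425 to 0.875 m from the base axis. Payload 4.7 kg.
Tool frame: the origin (TCP) lies at the centre of the arm's flange, where the gripper is bolted on; the fingertips stand 182 mm ahead of it and the grasp point (between the pads) lies 164 mm ahead of it; z points along the fingers, x is the direction in which the jaws open and shut, and the axes are right-handed (so a half turn about z gives the same grasp; the last joint's range is limited). The gripper opens to 87 mm and grips with 3 to 60 N. Pads are 19 mm wide; open, the fingers measure 117 mm over their backs; the gripper's body (75 mm by 190 mm) begins 51 mm behind the grasp point.
Start: joints at [73.574, 18.392, -4.016, 83.108, 1.295, 78.541, -3.26], TCP at [0.193, -0.621, 0.405] pointing down, gripper open.
Joint ranges: [-163.93, 163.93], [-17.29, 119.83], [-79.2, 71.16], [3.27, 140.29], [-89.18, 269.18], [5.43, 117.66], [-154.24, 154.24]. Speed limits (degrees/s): [147.25, 147.25, 180, 180, 180, 180, 180].

INTERFACE

Orientations are given as [roll, pitch, yaw] about the fixed x, y, z axes, in that order (R = Rz(yaw) Ry(pitch) Rx(roll)).
In Python, from cell import env gives the robot as it stands. The module is installed in compiled form; this text tells all that it offers.
- The arm moves only by the tool carry_out, never from a script. Its argument "increments" is a list of rows, each a list of 5 numbers: the shift along the world's x, y, z in m, then the turn about the world's z in degrees, then the gripper's target within -1 to 1 (shut at 1, half-way at 0, fully open at -1). In form: [[dx, dy, dz, spin, jaw], ...]. A call has 1 to 20 rows; each row is the pose to reach, as a shift and turn from the pose commanded when the call began; what a row does not reach only later rows make up. A row lasts 1/10 s, in which the tool goes at most 50 mm and 8.59 degrees, less where a joint would pass 70% of its speed; a pose out of reach is approached as far as the arm can. A call with a gripper value outside its range is refused whole. The fingers move at their own pace and stop on an object; "grip_force" is the grip in N (left out, the last holds). Time passes only in rows, so rows that repeat a pose let the fingers close. It gives the time, the measured TCP pose, the force and the opening at its end, in the units of the state.
- env.get_obs(): the state, without advancing time (a new reading comes with each control period).
- env.read_camera(name): name is "side" or "top" or "wrist"; returns (picture, depth): 400x640x3 uint8, red, green, blue; 400x640 float32, m along the optical axis (not along the pixel's ray), 0 where there is no reading.
- env.get_calibration(name): a dict with "K" (3x3 intrinsics, pixels), "k1" (the pictures are not rectified: a ray, as slopes to the right and down, at radius r is drawn at 1 + k1 r^2 times it, then the intrinsics apply), "camera_from_world" (4x4, takes a point from world to camera coordinates); the wrist camera has in their place "T_tool_cam" (4x4, takes a point from camera to tool coordinates, whose origin is the TCP and whose axes are the tool frame's). Camera axes: x right, y down, z forward; pixel columns grow to the right and rows downward; lengths in m; the calibration is good to about 2 mm. A picture is of the moment at which its call begins: read the wrist's pose just before it. get_calibration takes no time and is no camera call.
- env.sign_off(): hands the job in, once; it reports no verdict.
The state is a dict: "time_s": time; "qpos": joint angles; "joint_velocities": joint speeds; "effort": joint torques, N m; "tool_pos": TCP position; "tool_rot": TCP orientation; "force": force on the tool from outside, world axes, zero at the start; "wrist_torque": the same for the moment, N m; "grip_width": finger opening in m.
Only numpy, scipy, OpenCV 4.12 (cv2) and the standard library are available. Lean on these libraries where they do the work, as an engineer would, in place of code of your own. Each camera call takes 0.05 s, during which the arm holds its last target.

## Working session

There is one attempt and no reset: what is moved stays moved. The work goes in short steps, Python scripts to look and compute and a tool call to move; the robot and the scene stay as the last step left them, time stands still between calls to the robot, and variables do not carry over. Pictures are saved under pics/ and viewed, and the job is handed in when it is done.

Besides the shell and the picture viewer there is one more tool, called after ">>>" in YAML: its name, and indented under it one key for each argument. carry_out: Moves the arm, as the interface text tells. Its arguments: {"type":"object","properties":{"increments":{"type":"array"},"grip_force":{"type":"number"}},"required":["increments"]}

```bash
mkdir -p pics
cat > h.py <<'E'
import numpy as np, cv2
from cell import env
from scipy.spatial.transform import Rotation as R
def cam_T(name,obs=None):
    c=env.get_calibration(name)
    if 'camera_from_world' in c: return c, np.linalg.inv(np.array(c['camera_from_world']))
    o=obs; T=np.eye(4); T[:3,:3]=R.from_euler('xyz',o['tool_rot'],degrees=True).as_matrix(); T[:3,3]=o['tool_pos']
    return c, T@np.array(c['T_tool_cam'])
def shot(name,fn):
    o=env.get_obs(); p,d=env.read_camera(name)
    cv2.imwrite(f'pics/{fn}.png',p[:,:,::-1]); np.savez(f'pics/{fn}.npz',p=p,d=d,T=cam_T(name,o)[1],name=name)
    return o,p,d
def und(c,uv):
    K=np.array(c['K']); uv=np.atleast_2d(uv).astype(float)
    s=np.c_[(uv[:,0]-K[0,2])/K[0,0],(uv[:,1]-K[1,2])/K[1,1]]; q=s.copy()
    for _ in range(20): q=s/(1+c['k1']*(q**2).sum(1))[:,None]
    return q
def onplane(fn,uv,z):
    f=np.load(f'pics/{fn}.npz'); c=env.get_calibration(str(f['name'])); T=f['T']
    q=und(c,uv); r=np.c_[q,np.ones(len(q))]@T[:3,:3].T
    return T[:3,3]+r*((z-T[2,3])/r[:,2])[:,None]
def bydepth(fn,uv):
    f=np.load(f'pics/{fn}.npz'); c=env.get_calibration(str(f['name'])); T=f['T']
    uv=np.atleast_2d(uv).astype(int); q=und(c,uv); d=f['d'][uv[:,1],uv[:,0]]
    return (np.c_[q,np.ones(len(q))]*d[:,None])@T[:3,:3].T+T[:3,3]
E
python3 - <<'E'
from h import *
o,_,_=shot('top','top0'); shot('side','side0'); shot('wrist','wr0')
print(o)
for n in('top','side','wrist'): print(env.get_calibration(n), np.load(f'pics/{ {"top":"top0","side":"side0","wrist":"wr0"}[n]}.npz')['T'].round(3))
E
```

```text
{'time_s': 0.0, 'qpos': array([73.57566454, 18.4385567 , -4.01487009, 83.17358195,  1.29561991,
       78.54030446, -3.25863135]), 'joint_velocities': array([-0.0398131 , -0.05778718,  0.05226734, -0.02797968, -0.05867707,
        0.08613408, -0.00804581]), 'effort': array([ 4.96910325e-04, -4.91293788e+01, -4.03623031e-01, -3.12533033e+01,
       -6.39680726e-02,  4.38070914e-02,  1.81966166e-04]), 'tool_pos': array([ 0.19246092, -0.62064473,  0.40367837]), 'tool_rot': array([ 1.79993513e+02,  1.07171091e-01, -7.27650855e+01]), 'force': array([-0.04662104,  0.19861851, -0.43398122]), 'wrist_torque': array([-0.06191223, -0.00748629, -0.02618626]), 'grip_width': 0.08694079461299332}
{'K': array([[484.13504962,   0.        , 321.59595679],
       [  0.        , 484.13504962, 199.21013012],
       [  0.        ,   0.        ,   1.        ]]), 'k1': 0.0033033116697643115, 'camera_from_world': array([[-0.01774269, -0.99958145, -0.0228499 ,  0.13241406],
       [-0.98688813,  0.02117515, -0.16001072,  0.50776485],
       [ 0.1604276 ,  0.01971128, -0.98685077,  0.91840621],
       [ 0.    
[... 723 characters left out ...]
[ 0.     0.     0.     1.   ]]
{'K': array([[302.81889693,   0.        , 313.65396078],
       [  0.        , 302.81889693, 200.63124782],
       [  0.        ,   0.        ,   1.        ]]), 'k1': 0.004951564996798302, 'T_tool_cam': array([[ 9.99999914e-01, -1.16011451e-04, -3.97734214e-04,
        -6.45466800e-04],
       [ 2.09753461e-04,  9.69637629e-01,  2.44546162e-01,
        -6.62664017e-02],
       [ 3.57287905e-04, -2.44546224e-01,  9.69637570e-01,
         2.07260556e-02],
       [ 0.00000000e+00,  0.00000000e+00,  0.00000000e+00,
         1.00000000e+00]])} [[ 0.296 -0.926 -0.234  0.256]
 [-0.955 -0.288 -0.071 -0.6  ]
 [-0.002  0.245 -0.97   0.383]
 [ 0.     0.     0.     1.   ]]
```

View pics/top0.png

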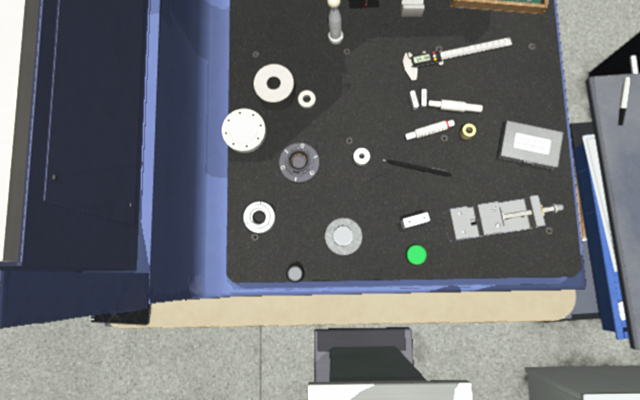

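View pics/side0.png

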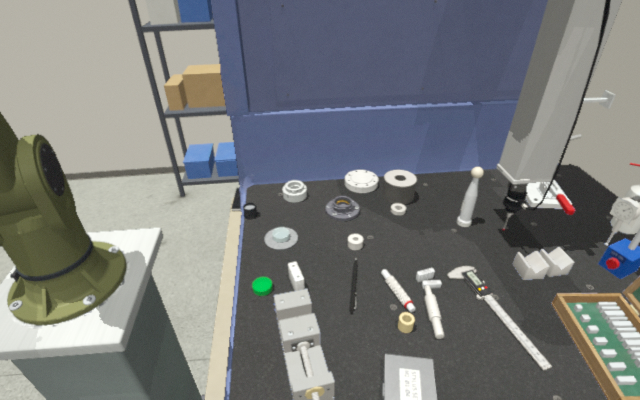

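View pics/wr0.png

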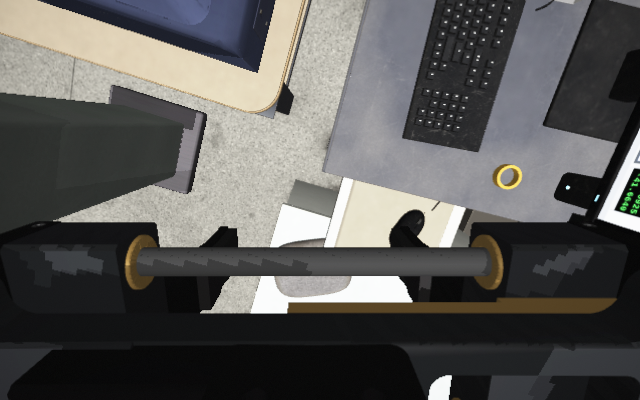

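The top view shows the glass on its grey pad at (343,236), the cell at (299,161), the ring at (259,217), and a green look-alike at (417,254). The bystanders are the loupe at (295,273), the aluminium disc at (243,130), the steel ring at (361,156) and the block at (415,219). Next I'll measure them.

Run:
```python
from h import *
for n,uv,z in [('glass',(343,236),.018),('cell',(299,161),.031),('ring',(259,217),.034),('alt',(273,83),.03),('alu',(243,130),.022),('loupe',(295,273),.028),('sring',(361,156),.02),('block',(415,219),.04)]:
    print(n,onplane('top0',uv,z).round(4),bydepth('top0',uv).round(4), bydepth('top0',(uv[0]-10,uv[1])).round(3))
p=cv2.imread('pics/top0.png')
cv2.imwrite('pics/c1.png',cv2.resize(p[60:290,210:380],None,fx=3.4,fy=2.6*3.4/2.6*.76))
cv2.imwrite('pics/c1.png',cv2.resize(p[110:290,215:385],None,fx=3.3,fy=3.3,interpolation=cv2.INTER_CUBIC))
```

```text
glass [[0.4384 0.0813 0.018 ]] [[0.4387 0.0812 0.0148]] [[0.44  0.101 0.005]]
cell [[0.5919 0.1673 0.031 ]] [[0.5969 0.1686 0.0108]] [[0.595 0.188 0.022]]
ring [[0.4783 0.2482 0.034 ]] [[0.4826 0.2532 0.0008]] [[0.479 0.268 0.033]]
alt [[0.7613 0.2202 0.03  ]] [[0.763  0.2207 0.0258]] [[0.752 0.238 0.054]]
alu [[0.6631 0.284  0.022 ]] [[0.6632 0.284  0.0217]] [[0.664 0.305 0.022]]
loupe [[0.3666 0.1777 0.028 ]] [[0.3667 0.1785 0.0177]] [[ 0.367  0.2   -0.001]]
sring [[0.6022 0.0402 0.02  ]] [[0.6068 0.0391 0.002 ]] [[0.608 0.06  0.001]]
block [[ 0.4673 -0.0606  0.04  ]] [[ 0.4673 -0.0607  0.0393]] [[ 0.468 -0.041  0.041]]
```

View pics/c1.png

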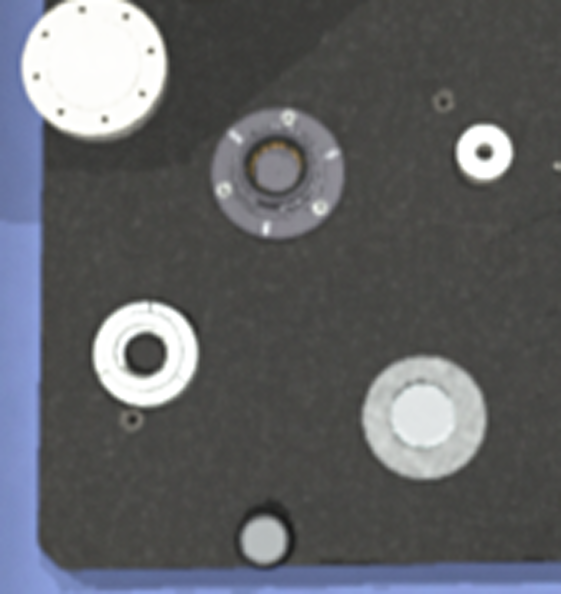

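>>> carry_out:
  increments:
    - [0.035,0.035,0,4,-1]
    - [0.07,0.07,0,8,-1]
    - [0.105,0.1,0,12,-1]
    - [0.14,0.135,0,16,-1]
    - [0.175,0.17,0,20,-1]
    - [0.207,0.2,0,25,-1]
    - [0.225,0.245,0,30,-1]
    - [0.24,0.29,0,35,-1]
    - [0.255,0.335,0,40,-1]
    - [0.27,0.38,0,45,-1]
    - [0.285,0.425,0,50,-1]
    - [0.3,0.47,0,55,-1]
    - [0.307,0.515,0,60,-1]
    - [0.3,0.56,0,65,-1]
    - [0.29,0.605,0,68,-1]
    - [0.285,0.65,0,70,-1]
    - [0.28,0.69,0,72,-1]
    - [0.28,0.72,0,73,-1]
    - [0.28,0.72,0,73,-1]
    - [0.28,0.72,0,73,-1]
  grip_force: 10

```text
time_s: 2.15
tool_pos: [0.4724, 0.0994, 0.4046]
tool_rot: [180.0, 0.0, 0.3]
force: [0.6, -0.9, -0.0]
grip_width: 0.0872
```

Run:
```python
from h import *
o,p,d=shot('wrist','wr1'); print(o['time_s'],o['tool_pos'],o['tool_rot'],o['qpos'],o['force'])
```

```text
2.15 [0.47239766 0.0993862  0.4046365 ] [1.79955545e+02 8.84917518e-03 3.16042095e-01] [ 30.75160158  -0.67356842 -44.92515218 104.71919142  -0.44835733
  75.77738204 -13.74521355] [ 0.58032228 -0.90063728 -0.04063128]
```

View pics/wr1.png

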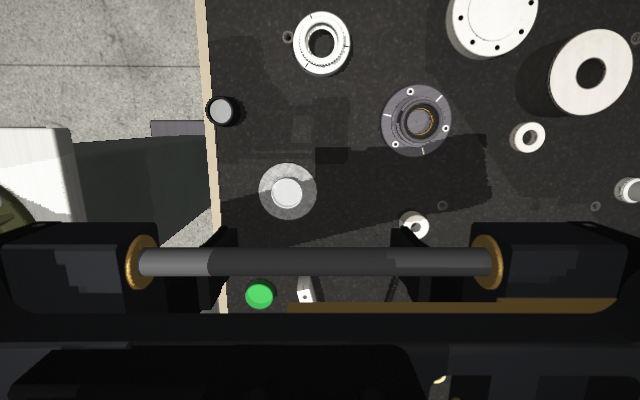

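The wrist view shows the glass at (287,193) on its pad, the cell at (418,120), and the ring at (321,43) with dark shoulder marks. I'll fit contours to get their centres.

Run:
```python
from h import *
p=cv2.imread('pics/wr1.png'); g=cv2.cvtColor(p,cv2.COLOR_BGR2GRAY); 
def fit(roi,lo,hi,z,nm):
    x0,y0,x1,y1=roi; m=((g>=lo)&(g<=hi)).astype(np.uint8); mm=np.zeros_like(m); mm[y0:y1,x0:x1]=m[y0:y1,x0:x1]
    cs,_=cv2.findContours(mm,cv2.RETR_EXTERNAL,cv2.CHAIN_APPROX_NONE); c=cv2.convexHull(max(cs,key=cv2.contourArea))
    w=onplane('wr1',c.reshape(-1,2),z); (cx,cy),r=cv2.minEnclosingCircle(w[:,:2].astype(np.float32))
    e=cv2.fitEllipse(w[:,:2].astype(np.float32)*1e4)
    print(nm,'enc',round(cx,4),round(cy,4),round(2e3*r,1),'ell',np.round(np.array(e[0])/1e4,4),np.round(np.array(e[1])/10,1))
for lo in (190,200,210): fit((262,170,312,217),lo,255,.018,f'glass{lo}')
for lo in (90,110): fit((250,155,325,228),lo,255,.004,'pad')
for lo in (110,140): fit((285,5,360,80),lo,255,.023,'ringskirt')
for lo in (70,85): fit((370,75,460,165),lo,255,.010,'cellbase')
print(g[193,250:325]); print(g[120,375:460])
for n,uv in [('glass',(287,193)),('ringtop',(300,43)),('cellbase',(395,120))]: print(n,bydepth('wr1',uv))
cv2.imwrite('pics/c2.png',cv2.resize(p[0:170,270:470],None,fx=3.5,fy=3.5,interpolation=cv2.INTER_CUBIC))
```

```text
glass190 enc 0.4332 0.0902 55.1 ell [0.4338 0.0914] [49.  54.6]
glass200 enc 0.4378 0.0833 38.1 ell [0.4378 0.0833] [37.5 37.7]
glass210 enc 0.4379 0.0833 38.1 ell [0.438  0.0834] [36.8 37.8]
pad enc 0.438 0.0825 75.3 ell [0.4379 0.0826] [74.3 74.7]
pad enc 0.4377 0.0829 74.6 ell [0.4345 0.085 ] [64.4 76.9]
ringskirt enc 0.4744 0.2521 71.7 ell [0.4762 0.2521] [60.9 70.9]
ringskirt enc 0.4788 0.2517 62.5 ell [0.479  0.2516] [61.7 62. ]
cellbase enc 0.5935 0.1703 84.5 ell [0.5933 0.1708] [82.2 83.9]
cellbase enc 0.5933 0.1701 83.5 ell [0.5933 0.1706] [82.  83.2]
[ 55  56  56  55  57  39  36  33  54 119 115 117 120 117 116 106 105 104
 101 101  97 198 191 206 227 231 229 228 228 228 228 228 228 228 228 230
 229 228 228 228 229 229 228 229 228 228 228 229 230 233 234 241 131  98
 106 109 111 108 109 110 110 110 105 100 105 110  94  43  31  31  32  32
  32  34  34]
[ 63  63  61  62  50  42 102 128 131 130 129 128 129 130 132 132 107 131
 135 112 104  85  52  42  42  61  91 106  95  63  47  46 106 130 132 131
 129 129 128 127 127 129 128 129 130 130 131 131 130 131 131 131 113 106
 104  99  74 123  82  45  44  37  39  42  86 100 112 100 121 128 125 124
 122 121 122 118  81  57  56  55  55  59  61  60  56]
glass [[0.43895123 0.08353545 0.01794894]]
ringtop [[0.45667539 0.24926164 0.03273974]]
cellbase [[0.5681915  0.17161502 0.01103024]]
```

View pics/c2.png

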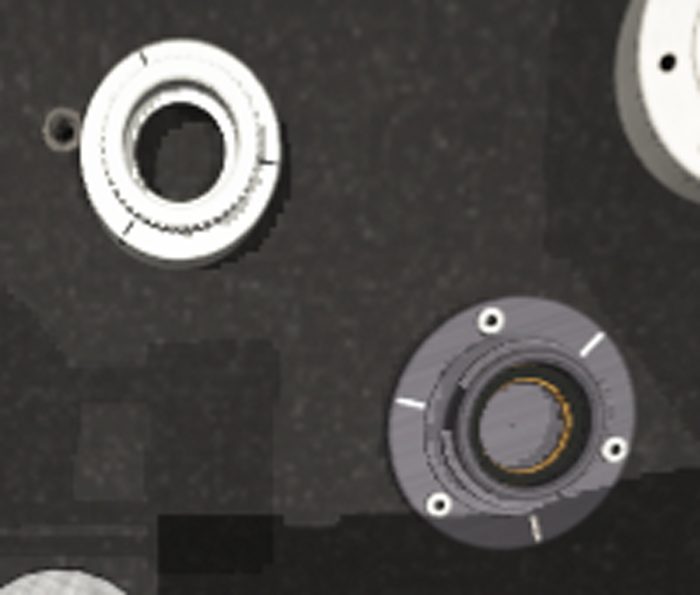

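Run:
```python
from h import *
for nm,uv,z,c in [('ring',[(310.9,16.6),(346.6,46.3),(306.6,65.4)],.023,(.4789,.2517)),('cell',[(387.1,115.1),(439.1,98.3),(422.9,150.9)],.010,(.5933,.1704))]:
    w=onplane('wr1',uv,z)[:,:2]-c; a=np.degrees(np.arctan2(w[:,1],w[:,0])); print(nm,a,a%120,np.hypot(*w.T))
```

```text
ring [ 113.16465342   -6.41102338 -124.45498567] [113.16465342 113.58897662 115.54501433] [0.02769543 0.02819707 0.02738709]
cell [168.88057194  46.12137561 -71.38727168] [48.88057194 46.12137561 48.61272832] [0.03528142 0.03606471 0.03699168]
```

>>> carry_out:
  increments:
    - [-0.012,-0.006,-0.035,0,-1]
    - [-0.024,-0.012,-0.07,0,-1]
    - [-0.034,-0.016,-0.105,0,-1]
    - [-0.034,-0.016,-0.105,0,-1]
    - [-0.034,-0.016,-0.105,0,-1]

```text
time_s: 2.7
tool_pos: [0.4391, 0.0822, 0.3003]
tool_rot: [-180.0, -0.0, 0.1]
force: [0.9, 0.2, 1.0]
grip_width: 0.087
```

Run:
```python
from h import *
o,p,d=shot('wrist','wr2'); print(o['time_s'],o['tool_pos'],o['tool_rot'],o['qpos'],o['force'])
```

```text
2.7 [0.43911094 0.08215266 0.30033777] [-1.79991411e+02 -6.44576164e-03  1.09077107e-01] [ 31.3177156   -0.21588796 -44.65994734 116.84770542  -0.17756923
  63.29772389 -13.15318138] [0.86204954 0.20561169 1.04271558]
```

>>> carry_out:
  increments:
    - [0,0,0,8,-1]
    - [0,0,0,16,-1]
    - [0,0,0,24,-1]
    - [0,0,0,32,-1]
    - [0,0,0,40,-1]
    - [0,0,0,48,-1]
    - [0,0,0,56,-1]
    - [0,0,0,64,-1]
    - [0,0,0,72,-1]
    - [0,0,0,80,-1]
    - [0,0,0,85,-1]
    - [0,0,0,90,-1]
    - [0,0,0,90,-1]
    - [0,0,0,90,-1]

```text
time_s: 4.15
tool_pos: [0.4396, 0.0833, 0.3013]
tool_rot: [179.8, -0.0, 90.1]
force: [0.4, -0.1, -0.6]
grip_width: 0.0872
```

```bash
cat >> h.py <<'E'
def fit(fn,roi,lo,z,nm='',hi=255):
    p=cv2.imread(f'pics/{fn}.png'); g=cv2.cvtColor(p,cv2.COLOR_BGR2GRAY)
    x0,y0,x1,y1=roi; m=((g>=lo)&(g<=hi)).astype(np.uint8); mm=np.zeros_like(m); mm[y0:y1,x0:x1]=m[y0:y1,x0:x1]
    cs,_=cv2.findContours(mm,cv2.RETR_EXTERNAL,cv2.CHAIN_APPROX_NONE); c=cv2.convexHull(max(cs,key=cv2.contourArea))
    w=onplane(fn,c.reshape(-1,2),z); (cx,cy),r=cv2.minEnclosingCircle(w[:,:2].astype(np.float32))
    e=cv2.fitEllipse(w[:,:2].astype(np.float32)*1e4)
    print(nm,'enc',round(cx,4),round(cy,4),round(2e3*r,1),'ell',np.round(np.array(e[0])/1e4,4),np.round(np.array(e[1])/10,1))
E
python3 - <<'E'
from h import *
o,p,d=shot('wrist','wr3'); print(o['time_s'],o['tool_pos'],o['tool_rot'],o['qpos'],o['force'])
cv2.imwrite('pics/c3.png',np.hstack([cv2.imread('pics/wr2.png')[60:300,160:460],cv2.imread('pics/wr3.png')[60:300,160:460]]))
E
```

```text
4.15 [0.43960309 0.08331861 0.30128895] [ 1.79837768e+02 -1.82513931e-02  9.01035024e+01] [ 31.01096844  -0.26803331 -44.48016352 116.76733859  -0.18817647
  63.26196857  76.7187547 ] [ 0.42808294 -0.07706898 -0.59526638]
```

View pics/c3.png

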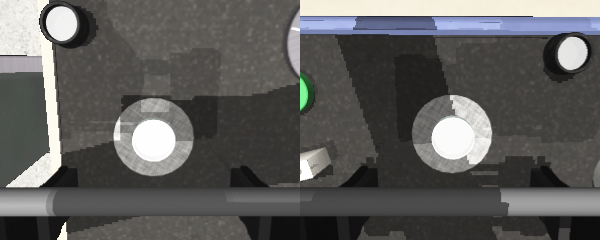

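Both crops show the glass as a white disc, centred in the crop at about (152,140) for yaw 0 and (452,138) for yaw 90. The measured TCP is noisy at roughly 1 mm, so I'll use the commanded poses.

```bash
cat >> h.py <<'E'
def setpose(fn,pos,yaw):
    f=dict(np.load(f'pics/{fn}.npz')); T=np.eye(4); T[:3,:3]=R.from_euler('xyz',[180,0,yaw],degrees=True).as_matrix(); T[:3,3]=pos
    f['T']=T@np.array(env.get_calibration('wrist')['T_tool_cam']); np.savez(f'pics/{fn}.npz',**f)
E
python3 - <<'E'
from h import *
setpose('wr1',(.473,.099,.405),.3); setpose('wr2',(.439,.083,.300),.24); setpose('wr3',(.439,.083,.300),90.24)
for f in('wr2','wr3'):
  for lo in(215,230,240): fit(f,(285,170,340,224),lo,.018,f+str(lo))
  fit(f,(265,145,365,242),80,.004,f+'pad')
for lo in(200,210): fit('wr1',(262,170,312,217),lo,.018,'wr1')
E
```

```text
wr2215 enc 0.4391 0.0839 38.9 ell [0.4392 0.0841] [38.4 38.5]
wr2230 enc 0.4392 0.0841 38.6 ell [0.4392 0.0841] [38.1 38.2]
wr2240 enc 0.4391 0.084 38.3 ell [0.4391 0.0841] [37.7 38. ]
wr2pad enc 0.4351 0.0857 85.2 ell [0.4359 0.0838] [74.3 84.1]
wr3215 enc 0.436 0.0903 53.2 ell [0.436  0.0956] [46.  64.1]
wr3230 enc 0.4404 0.0874 51.1 ell [0.4392 0.0867] [37.5 50.6]
wr3240 enc 0.436 0.0829 38.8 ell [0.4359 0.0828] [37.4 38.2]
wr3pad enc 0.4382 0.0885 89.2 ell [0.4377 0.0869] [74.2 88.5]
wr1 enc 0.4396 0.0829 38.2 ell [0.4396 0.083 ] [37.5 37.7]
wr1 enc 0.4396 0.0829 38.1 ell [0.4398 0.0831] [36.8 37.8]
```

>>> carry_out:
  increments:
    - [0.038,0.021,0,0,-1]
    - [0.076,0.042,0,0,-1]
    - [0.114,0.063,0,0,-1]
    - [0.153,0.085,0,0,-1]
    - [0.153,0.085,0,0,-1]
    - [0.153,0.085,0,0,-1]
    - [0.153,0.085,0,0,-1]

```text
time_s: 4.9
tool_pos: [0.591, 0.1677, 0.2999]
tool_rot: [-180.0, 0.0, 90.2]
force: [0.3, -0.4, 0.6]
grip_width: 0.087
```

Run:
```python
from h import *
o,p,d=shot('wrist','wr4'); print(o['time_s'],o['tool_pos'],o['tool_rot'],o['qpos'],o['force'])
setpose('wr4',(.592,.168,.300),90.24)
```

```text
4.9 [0.59096804 0.16773565 0.29990112] [-1.79976912e+02  4.32703400e-02  9.01892170e+01] [ 17.48179018  24.33953501 -44.89407028  94.52841891  18.21760161
  68.75816718  58.62731305] [ 0.31215308 -0.37809262  0.61713032]
```

>>> carry_out:
  increments:
    - [-0.04,0.03,0,0,-1]
    - [-0.08,0.055,0,0,-1]
    - [-0.114,0.082,0,0,-1]
    - [-0.114,0.082,0,0,-1]
    - [-0.114,0.082,0,0,-1]
    - [-0.114,0.082,0,0,-1]

```text
time_s: 5.55
tool_pos: [0.4782, 0.2487, 0.3003]
tool_rot: [179.9, 0.1, 90.1]
force: [0.5, 0.0, -0.5]
grip_width: 0.087
```

Run:
```python
from h import *
o,p,d=shot('wrist','wr5'); print(o['time_s'],o['tool_pos'],o['tool_rot'],o['qpos'],o['force'])
setpose('wr5',(.478,.250,.300),90.24)
cv2.imwrite('pics/c4.png',np.hstack([cv2.resize(cv2.imread(f'pics/wr{i}.png')[130:260,250:380],None,fx=3,fy=3,interpolation=cv2.INTER_CUBIC) for i in (4,5)]))
```

```text
5.55 [0.47822074 0.24868086 0.30030889] [1.79886167e+02 8.08212252e-02 9.00985276e+01] [ 14.1049114   15.28181463 -50.14847862 105.0010156   12.98425114
  65.58329541  49.63791108] [ 0.54851691  0.03659826 -0.53378834]
```

View pics/c4.png

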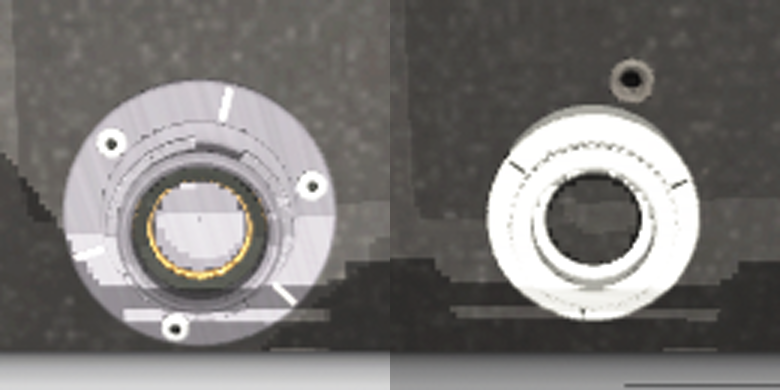

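The left crop is the cell, with its base circle at crop (200,212), white lines at (226,104), (88,253) and (285,294), and the orange seat at (200,225). The right crop is the ring, with its skirt at (593,213) and marks at (516,167), (680,184) and (583,313).

Run:
```python
from h import *
for lo in(75,85,95): fit('wr4',(265,150,370,247),lo,.010,f'base{lo}')
for lo in(110,125,140): fit('wr5',(275,155,370,242),lo,.023,f'ring{lo}')
# orange seat
p=cv2.imread('pics/wr4.png'); h=cv2.cvtColor(p,cv2.COLOR_BGR2HSV); m=((h[...,0]>8)&(h[...,0]<28)&(h[...,1]>110)&(h[...,2]>110)).astype(np.uint8)
m[:150]=0;m[245:]=0;m[:,:270]=0;m[:,370:]=0
ys,xs=np.nonzero(m); w=onplane('wr4',np.c_[xs,ys],.024)[:,:2].astype(np.float32); 
print(len(w)); print(cv2.minEnclosingCircle(w), np.array(cv2.fitEllipse(w*1e4)[0])/1e4, np.array(cv2.fitEllipse(w*1e4)[1])/10)
u3=np.array([-.00225,.00095])
def ang(fn,uv,z,c):
    w=onplane(fn,np.array(uv)/3+[250,130],z)[:,:2]-c; a=np.degrees(np.arctan2(w[:,1],w[:,0])); print(a%120,1e3*np.hypot(*w.T),w)
    return w
def cc(fn,uv,z):
    w=onplane(fn,np.array(uv)/3+[250,130],z)[:,:2]; 
    print('circ centre of marks',np.linalg.solve(2*(w[1:]-w[0]),(w[1:]**2).sum(1)-(w[0]**2).sum())); 
cl=[(226,104),(88,253),(285,294)]; cr=[(516-390,167),(680-390,184),(583-390,313)]
cc('wr4',cl,.010); cc('wr5',cr,.023)
ang('wr4',cl,.010,(.5897,.1685)); ang('wr5',cr,.023,(.476,.2515))
```

```text
base75 enc 0.5842 0.1716 117.9 ell [0.5779 0.1736] [104.9 122.3]
base85 enc 0.5837 0.1716 117.4 ell [0.5776 0.1735] [104.5 123.1]
base95 enc 0.5833 0.1716 116.8 ell [0.5776 0.1735] [105.2 120.5]
ring110 enc 0.4767 0.2536 65.1 ell [0.4769 0.2538] [61.9 64.6]
ring125 enc 0.4766 0.2541 64.9 ell [0.477  0.2538] [61.6 64.4]
ring140 enc 0.4767 0.2537 64.6 ell [0.4769 0.2537] [61.4 64.2]
78
((0.5943814516067505, 0.17075924575328827), 0.015170363709330559) [0.59381753 0.17086945] [29.30227661 29.71672058]
circ centre of marks [0.59530632 0.17127598]
circ centre of marks [0.47932985 0.25409064]
[40.66653732 57.68066274 44.9434664 ] [31.45801844 35.70792492 41.98155844] [[-0.02968403  0.01041467]
 [ 0.01658787 -0.03162117]
 [ 0.02971472  0.02965614]]
[115.57295323 107.2788631  119.75362809] [23.73916575 28.99083013 30.9844963 ] [[-0.01342109 -0.01958117]
 [-0.00861093  0.02768249]
 [ 0.03098421 -0.00013323]]
```

Run:
```python
from h import *
def q(fn,pts,z):
    w=onplane(fn,(np.array(pts)+.5)/3-.5+[250,130],z)[:,:2]; print(fn,z,w.round(4).tolist(), 'mid',w[:2].mean(0).round(4),w[2:4].mean(0).round(4))
q('wr4',[(63,212),(336,212),(200,80),(200,346)],.010)
q('wr5',[(487-390,213),(700-390,213),(593-390,103),(593-390,321)],.023)
# base by colour
p=cv2.imread('pics/wr4.png').astype(int); print(p[200,262:375:4].tolist()); print(p[150:248:4,316].tolist())
for n in ('wr1','wr4'):
  d=np.load(f'pics/{n}.npz')['d']; print(n,d.shape)
print(bydepth('wr4',[(280,190),(316,200),(316,215),(350,190),(312,160)]).round(4))
print(bydepth('wr3',[(312,198),(290,170),(330,170),(312,150)]).round(4))
```

```text
wr4 0.01 [[0.5929, 0.1293], [0.5926, 0.2126], [0.5527, 0.1709], [0.6366, 0.1714]] mid [0.5928 0.171 ] [0.5946 0.1711]
wr5 0.023 [[0.4759, 0.223], [0.4757, 0.285], [0.4438, 0.2536], [0.5092, 0.2541]] mid [0.4758 0.254 ] [0.4765 0.2538]
[[48, 50, 54], [60, 63, 65], [115, 118, 121], [205, 199, 203], [205, 199, 203], [205, 199, 203], [214, 209, 214], [161, 156, 160], [129, 124, 129], [78, 82, 82], [186, 182, 190], [205, 198, 202], [204, 197, 201], [205, 199, 203], [201, 195, 199], [201, 195, 201], [203, 197, 201], [192, 184, 190], [79, 86, 83], [118, 116, 121], [181, 175, 179], [211, 205, 210], [193, 186, 193], [201, 194, 199], [197, 190, 197], [124, 127, 130], [117, 125, 128], [113, 117, 123], [113, 117, 120]]
[[97, 101, 104], [97, 102, 106], [198, 193, 199], [205, 198, 204], [208, 202, 209], [181, 176, 181], [207, 201, 207], [104, 100, 105], [184, 177, 182], [84, 88, 88], [99, 98, 100], [201, 194, 198], [201, 195, 201], [203, 197, 202], [235, 231, 234], [235, 231, 235], [233, 228, 232], [200, 193, 201], [144, 232, 248], [59, 63, 62], [109, 105, 109], [154, 149, 153], [142, 136, 141], [142, 137, 141], [65, 66, 69]]
wr1 (400, 640)
wr4 (400, 640)
[[0.5834 0.138  0.0094]
 [0.5923 0.1708 0.0105]
 [0.6069 0.1709 0.0096]
 [0.582  0.2011 0.0147]
 [0.556  0.167  0.0097]]
[[ 0.4362  0.0822  0.0158]
 [ 0.4132  0.0617  0.0015]
 [ 0.4128  0.0985  0.0028]
 [ 0.3951  0.0819 -0.0025]]
```

>>> carry_out:
  increments:
    - [0,0,0,-8,-1]
    - [0,0,0,-16,-1]
    - [0,0,0,-24,-1]
    - [0,0,0,-32,-1]
    - [0,0,0,-40,-1]
    - [0,0,0,-48,-1]
    - [0,0,0,-56,-1]
    - [0,0,0,-64,-1]
    - [0,0,0,-72,-1]
    - [0,0,0,-80,-1]
    - [0,0,0,-85,-1]
    - [0,0,0,-90,-1]
    - [0,0,0,-90,-1]
    - [0,0,0,-90,-1]
    - [0,0,0,-90,-1]

```text
time_s: 7.1
tool_pos: [0.4779, 0.2497, 0.2997]
tool_rot: [180.0, 0.0, 0.3]
force: [-0.4, 1.1, -0.7]
grip_width: 0.0868
```

Run:
```python
from h import *
o,p,d=shot('wrist','wr6'); print(o['time_s'],o['tool_pos'],o['tool_rot'],o['qpos'],o['force'])
setpose('wr6',(.478,.250,.300),.24)
```

```text
7.1 [0.47791637 0.24973462 0.29970313] [1.79996825e+02 3.99436286e-03 2.66110213e-01] [  3.53681725  12.73500223 -37.74671355 105.28000657   8.57481101
  64.84174056 -36.92366131] [-0.40822581  1.12430506 -0.66397401]
```

>>> carry_out:
  increments:
    - [0.04,-0.03,0,0,-1]
    - [0.08,-0.055,0,0,-1]
    - [0.114,-0.082,0,0,-1]
    - [0.114,-0.082,0,0,-1]
    - [0.114,-0.082,0,0,-1]
    - [0.114,-0.082,0,0,-1]

```text
time_s: 7.75
tool_pos: [0.5907, 0.1693, 0.2996]
tool_rot: [-180.0, 0.1, 0.3]
force: [-1.4, 0.9, 0.3]
grip_width: 0.087
```

Run:
```python
from h import *
o,p,d=shot('wrist','wr7'); print(o['time_s'],o['tool_pos'],o['tool_rot'],o['qpos'],o['force'])
setpose('wr7',(.592,.168,.300),.24)
cv2.imwrite('pics/c5.png',np.hstack([cv2.resize(cv2.imread(f'pics/wr{i}.png')[130:260,250:380],None,fx=3,fy=3,interpolation=cv2.INTER_CUBIC) for i in (7,6)]))
```

```text
7.75 [0.59072799 0.16932599 0.29961646] [-1.79956088e+02  5.03354810e-02  3.45598193e-01] [  8.35831624  21.41115857 -32.94624667  94.82452282  12.34718024
  67.47004091 -27.20112889] [-1.41082247  0.858103    0.33929276]
```

View pics/c5.png

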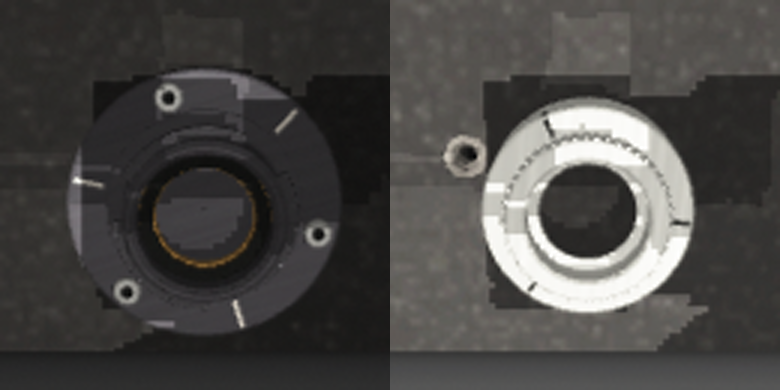

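This view shows the cell at yaw 0 with its base centred at crop (205,201) and the orange ring at (205,216). The ring is centred at crop (588,207).

Run:
```python
from h import *
def q(fn,pts,z):
    w=onplane(fn,(np.array(pts)+.5)/3-.5+[250,130],z)[:,:2]; print(fn,z,w.round(4).tolist(), 'mid',w[:2].mean(0).round(4),w[2:4].mean(0).round(4))
q('wr7',[(69,202),(342,202),(205,67),(205,336)],.010)
q('wr6',[(483-390,207),(693-390,207),(588-390,98),(588-390,313)],.023)
def orange(fn,z):
    p=cv2.imread(f'pics/{fn}.png'); h=cv2.cvtColor(p,cv2.COLOR_BGR2HSV); m=((h[...,0]>5)&(h[...,0]<30)&(h[...,1]>110)&(h[...,2]>70)).astype(np.uint8)
    m[:150]=0;m[245:]=0;m[:,:270]=0;m[:,370:]=0
    ys,xs=np.nonzero(m); w=onplane(fn,np.c_[xs,ys],z)[:,:2].astype(np.float32); e=cv2.fitEllipse(cv2.convexHull(w)*1e4); print(fn,len(w),np.array(e[0])/1e4,np.array(e[1])/10)
for z in(.010,.024): orange('wr4',z); orange('wr7',z)
# ring collar top hole rim etc: dark bore
for f,z in(('wr5',.034),('wr6',.034)):
    fit(f,(295,185,340,228),0,z,f+'bore',hi=120)
for f in('wr6',): 
  for lo in(130,150,170): fit(f,(275,155,370,242),lo,.023,f'ring{lo}')
```

```text
wr7 0.01 [[0.5541, 0.1705], [0.6373, 0.1708], [0.5953, 0.2114], [0.5959, 0.1271]] mid [0.5957 0.1706] [0.5956 0.1692]
wr6 0.023 [[0.4489, 0.2541], [0.5098, 0.2544], [0.4792, 0.2859], [0.4795, 0.2216]] mid [0.4793 0.2542] [0.4794 0.2537]
wr4 78 [0.59811323 0.1708847 ] [31.3030304 31.6146698]
wr7 63 [0.59516724 0.1656019 ] [29.95101929 30.96629333]
wr4 78 [0.59435396 0.17075494] [29.72615051 29.9552948 ]
wr7 63 [0.59494424 0.16912776] [28.38600159 29.37283936]
wr5bore enc 0.4748 0.2539 27.0 ell [0.4748 0.2538] [26.4 26.7]
wr6bore enc 0.4791 0.2556 27.6 ell [0.4791 0.2557] [26.8 27.2]
ring130 enc 0.4796 0.2532 63.5 ell [0.4791 0.2528] [61.4 62.6]
ring150 enc 0.479 0.2528 62.5 ell [0.4792 0.2528] [61. 62.]
ring170 enc 0.4791 0.2528 61.9 ell [0.4792 0.2527] [60.7 61.6]
```

Run:
```python
from h import *
for lo in(180,200,215): fit('top0',(328,220,360,254),lo,.018,f'glass{lo}')
for lo in(90,110): fit('top0',(320,214,368,260),lo,.004,f'pad{lo}')
for lo in(75,85,95): fit('top0',(275,136,324,186),lo,.010,f'base{lo}')
for lo in(140,170,200): fit('top0',(240,197,278,237),lo,.023,f'ring{lo}')
```

```text
glass180 enc 0.4384 0.0812 72.0 ell [0.4386 0.0809] [70.6 71.6]
glass200 enc 0.4364 0.0812 42.4 ell [0.4382 0.0809] [37.2 41.6]
glass215 enc 0.4395 0.0813 38.9 ell [0.439  0.0815] [36.3 37.9]
pad90 enc 0.44 0.0809 79.3 ell [0.4399 0.0807] [78.2 78.4]
pad110 enc 0.4398 0.0807 77.4 ell [0.4399 0.0806] [76.3 76.7]
base75 enc 0.5985 0.1655 97.1 ell [0.5968 0.1682] [87.5 92.2]
base85 enc 0.5956 0.1692 86.4 ell [0.5954 0.1693] [85.1 85.6]
base95 enc 0.5958 0.1687 85.3 ell [0.5955 0.1691] [83.7 84. ]
ring140 enc 0.4805 0.2506 65.2 ell [0.4804 0.2507] [63.8 64.7]
ring170 enc 0.4803 0.2506 63.7 ell [0.4805 0.2507] [62.8 63.4]
ring200 enc 0.4803 0.2508 63.1 ell [0.4804 0.2507] [61.8 62.7]
```

>>> carry_out:
  increments:
    - [-0.039,-0.022,0,0,-1]
    - [-0.078,-0.043,0,0,-1]
    - [-0.116,-0.065,0,0,-1]
    - [-0.154,-0.086,0,0,-1]
    - [-0.154,-0.086,-0.04,0,-1]
    - [-0.154,-0.086,-0.075,0,-1]
    - [-0.154,-0.086,-0.095,0,-1]
    - [-0.154,-0.086,-0.1055,0,-1]
    - [-0.154,-0.086,-0.1055,0,-1]
    - [-0.154,-0.086,-0.1055,0,-1]
  grip_force: 4

```text
time_s: 8.8
tool_pos: [0.4378, 0.0828, 0.195]
tool_rot: [-180.0, -0.1, 0.3]
force: [-0.1, 0.3, 0.4]
grip_width: 0.0875
```

>>> carry_out:
  increments:
    - [0,0,0,0,0]
    - [0,0,0,0,0.1]
    - [0,0,0,0,0.2]
    - [0,0,0,0,0.3]
    - [0,0,0,0,0.3]
    - [0,0,0,0,0.3]

```text
time_s: 9.4
tool_pos: [0.4376, 0.0822, 0.1943]
tool_rot: [180.0, -0.0, 0.2]
force: [0.2, -0.1, 0.1]
grip_width: 0.0469
```

>>> carry_out:
  increments:
    - [0,0,0,0,0.3]
    - [0,0,0,0,0.3]
    - [0,0,0,0,0.3]

```text
time_s: 9.7
tool_pos: [0.4376, 0.0822, 0.1943]
tool_rot: [180.0, -0.0, 0.2]
force: [0.8, 0.3, 0.5]
grip_width: 0.0377
```

>>> carry_out:
  increments:
    - [0,0,0,0,-0.2]
    - [0,0,0,0,-0.2]
    - [0,0,0,8,-0.2]
    - [0,0,0,16,-0.2]
    - [0,0,0,24,-0.2]
    - [0,0,0,32,-0.2]
    - [0,0,0,40,-0.2]
    - [0,0,0,48,-0.2]
    - [0,0,0,56,-0.2]
    - [0,0,0,64,-0.2]
    - [0,0,0,72,-0.2]
    - [0,0,0,80,-0.2]
    - [0,0,0,88,-0.2]
    - [0,0,0,90,0]
    - [0,0,0,90,0.3]
    - [0,0,0,90,0.3]
    - [0,0,0,90,0.3]
    - [0,0,0,90,0.3]

```text
time_s: 11.5
tool_pos: [0.4375, 0.0822, 0.1943]
tool_rot: [180.0, 0.0, 90.2]
force: [-0.3, 0.8, 0.0]
grip_width: 0.0374
```

>>> carry_out:
  increments:
    - [0,0,0,90,-0.3]
    - [0,0,0,0,-0.3]

```text
time_s: 11.7
tool_pos: [0.4376, 0.0822, 0.1943]
tool_rot: [180.0, -0.0, 90.5]
force: [-0.4, 0.5, -0.7]
grip_width: 0.0466
```

>>> carry_out:
  increments:
    - [0,0,0,0,-1]
    - [0,0,0.03,0,-1]
    - [0,0,0.07,0,-1]
    - [0,0,0.1055,0,-1]
    - [0,0,0.1055,0,-1]
    - [0,0,0.1055,0,-1]
    - [0,0,0.1055,0,-1]

```text
time_s: 12.4
tool_pos: [0.437, 0.082, 0.2988]
tool_rot: [-179.9, 0.0, 90.3]
force: [-0.3, -0.4, -0.1]
grip_width: 0.0867
```

Run:
```python
from h import *
o,p,d=shot('wrist','wr8'); print(o['time_s'],o['tool_pos'],o['tool_rot'],o['qpos'],o['force'])
setpose('wr8',(.438,.082,.300),90.24)
for lo in(225,235,240,245): fit('wr8',(285,170,340,224),lo,.018,'wr8'+str(lo))
cv2.imwrite('pics/c6.png',cv2.resize(cv2.imread('pics/wr8.png')[130:260,230:400],None,fx=4,fy=4))
```

```text
12.4 [0.43700471 0.08197421 0.29875283] [-1.79897036e+02  1.02501055e-02  9.02963517e+01] [ 31.210012    -0.37671417 -44.53428022 117.16294878  -0.31078749
  63.20855154  77.11326525] [-0.26187622 -0.36932522 -0.11476757]
wr8225 enc 0.4379 0.0894 51.7 ell [0.4377 0.0938] [43.1 61.6]
wr8235 enc 0.4403 0.0849 43.8 ell [0.4394 0.0846] [37.6 43.2]
wr8240 enc 0.4385 0.0835 39.5 ell [0.4385 0.0831] [37.9 38.7]
wr8245 enc 0.4385 0.0828 38.5 ell [0.4385 0.0829] [37.8 38.1]
```

View pics/c6.png

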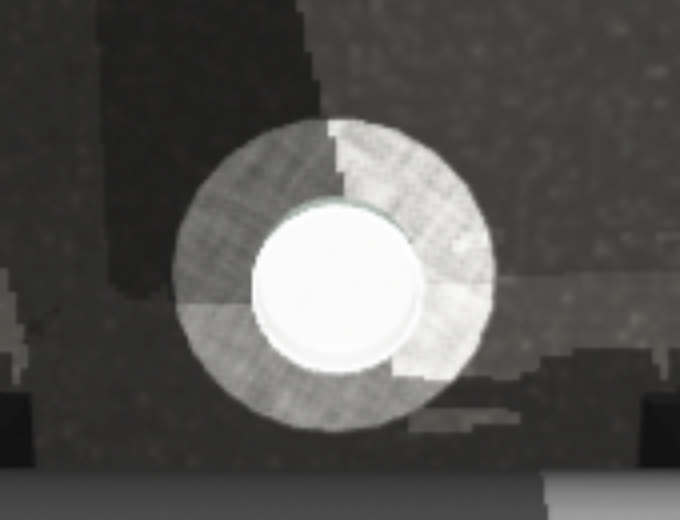

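The glass shows at crop (336,287), so its apparent centre (0.4385, 0.0829) is within 1 mm of the squeezed position. That fixes the camera bias. Now I'll grip it.

>>> carry_out:
  increments:
    - [0,0,-0.04,0,-1]
    - [0,0,-0.08,0,-1]
    - [0,0,-0.1,0,-0.5]
    - [0,0,-0.1055,0,-0.3]
    - [0,0,-0.1055,0,0.1]
    - [0,0,-0.1055,0,0.3]
    - [0,0,-0.1055,0,0.3]
    - [0,0,-0.1055,0,0.3]
    - [0,0,-0.1055,0,0.3]
    - [0,0,-0.1055,0,0.3]
    - [0,0,-0.1055,0,0.3]
  grip_force: 12

```text
time_s: 13.55
tool_pos: [0.438, 0.0821, 0.1949]
tool_rot: [179.9, 0.0, 90.2]
force: [-1.1, 1.2, 4.9]
grip_width: 0.037
```

>>> carry_out:
  increments:
    - [0,0,0.01,0,0.4]
    - [0,0,0.03,0,0.4]
    - [0,0,0.06,0,0.4]
    - [0.03,0.017,0.065,0,0.4]
    - [0.06,0.034,0.065,0,0.4]
    - [0.09,0.051,0.065,0,0.4]
    - [0.12,0.068,0.065,0,0.4]
    - [0.145,0.082,0.065,0,0.4]
    - [0.1564,0.0879,0.065,0,0.4]
    - [0.1564,0.0879,0.065,0,0.4]
    - [0.1564,0.0879,0.065,0,0.4]

```text
time_s: 14.65
tool_pos: [0.5934, 0.17, 0.2591]
tool_rot: [-179.9, 0.0, 90.3]
force: [-0.1, -1.1, -0.4]
grip_width: 0.0371
```

Run:
```python
from h import *
o,p,d=shot('wrist','wr9'); shot('side','side9'); print(o['time_s'],o['tool_pos'],o['tool_rot'],o['grip_width'],o['force'])
s=cv2.imread('pics/side9.png')[130:280,260:430]
cv2.imwrite('pics/c7.png',np.hstack([cv2.resize(s,(580,512),interpolation=cv2.INTER_CUBIC)]))
```

```text
14.65 [0.59344462 0.16999283 0.25910729] [-1.79920054e+02  1.53906662e-03  9.02549184e+01] 0.03713371332022334 [-0.12756086 -1.0926772  -0.4310092 ]
```

View pics/c7.png

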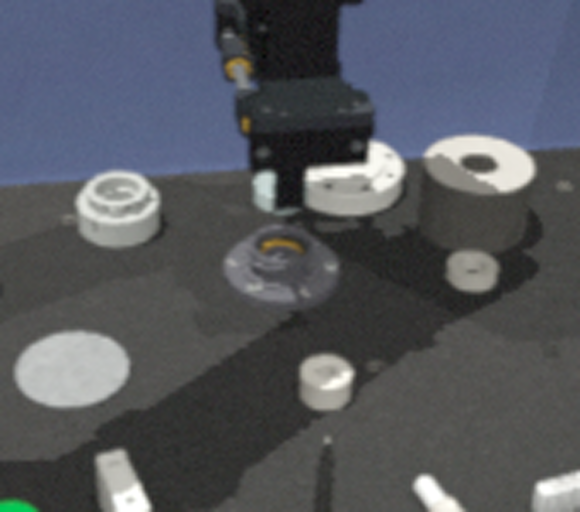

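View pics/wr9.png

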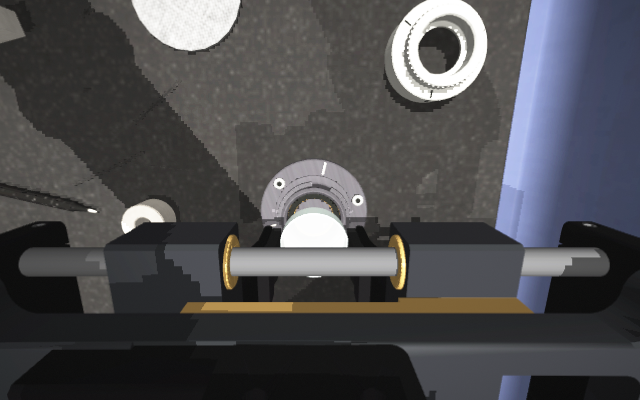

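The glass is held level between the pads over the cell. Lowering it to just above the rim.

>>> carry_out:
  increments:
    - [0,0,-0.02,0,0.4]
    - [0,0,-0.032,0,0.4]
    - [0,0,-0.036,0,0.4]
    - [0,0,-0.036,0,0.4]
    - [0,0,-0.037,0,0.4]
    - [0,0,-0.038,0,0.4]

```text
time_s: 15.35
tool_pos: [0.5943, 0.1702, 0.222]
tool_rot: [179.9, -0.0, 90.2]
force: [0.1, -0.0, -0.8]
grip_width: 0.0369
```

>>> carry_out:
  increments:
    - [0,0,-0.0005,0,0.4]
    - [0,0,-0.001,0,0.4]
    - [0,0,-0.001,0,0.4]

```text
time_s: 15.65
tool_pos: [0.594, 0.1701, 0.2204]
tool_rot: [180.0, -0.0, 90.2]
force: [-0.0, -0.3, -1.1]
grip_width: 0.0369
```

>>> carry_out:
  increments:
    - [0,0,-0.0005,0,0.4]
    - [0,0,-0.001,0,0.4]
    - [0,0,-0.001,0,0.4]

```text
time_s: 15.95
tool_pos: [0.594, 0.1701, 0.2192]
tool_rot: [180.0, -0.0, 90.2]
force: [-0.6, 0.2, -1.0]
grip_width: 0.0373
```

>>> carry_out:
  increments:
    - [0,0,-0.0005,0,0.4]
    - [0,0,-0.001,0,0.4]
    - [0,0,-0.001,0,0.4]

```text
time_s: 16.25
tool_pos: [0.594, 0.17, 0.2182]
tool_rot: [180.0, -0.0, 90.2]
force: [0.2, -0.4, 0.1]
grip_width: 0.0369
```

>>> carry_out:
  increments:
    - [0,0,-0.0005,0,0.4]
    - [0,0,-0.001,0,0.4]
    - [0,0,-0.001,0,0.4]

```text
time_s: 16.55
tool_pos: [0.594, 0.17, 0.2172]
tool_rot: [180.0, -0.0, 90.2]
force: [-0.1, -0.7, -0.6]
grip_width: 0.0373
```

>>> carry_out:
  increments:
    - [0,0,-0.0004,0,0.4]
    - [0,0,-0.0008,0,0.4]
    - [0,0,-0.0008,0,0.4]

```text
time_s: 16.85
tool_pos: [0.594, 0.1701, 0.2164]
tool_rot: [180.0, -0.0, 90.2]
force: [0.4, -0.2, 0.5]
grip_width: 0.0371
```

>>> carry_out:
  increments:
    - [0,0,-0.0003,0,0.4]
    - [0,0,-0.0005,0,0.4]
    - [0,0,-0.0005,0,0.4]

```text
time_s: 17.15
tool_pos: [0.594, 0.1701, 0.216]
tool_rot: [180.0, -0.0, 90.2]
force: [0.4, -0.8, -0.2]
grip_width: 0.0374
```

>>> carry_out:
  increments:
    - [0,0,-0.0003,0,0.4]
    - [0,0,-0.0003,0,0.4]
    - [0,0,-0.0003,0,0.4]

```text
time_s: 17.45
tool_pos: [0.594, 0.1701, 0.2157]
tool_rot: [180.0, -0.0, 90.2]
force: [0.5, -0.1, -0.8]
grip_width: 0.0371
```

>>> carry_out:
  increments:
    - [0,0,-0.0003,0,0.4]
    - [0,0,-0.0003,0,0.4]

```text
time_s: 17.65
tool_pos: [0.594, 0.17, 0.2154]
tool_rot: [180.0, -0.0, 90.2]
force: [0.5, 0.2, -0.2]
grip_width: 0.0373
```

>>> carry_out:
  increments:
    - [0,0,-0.0003,0,0.4]
    - [0,0,-0.0003,0,0.4]

```text
time_s: 17.85
tool_pos: [0.594, 0.1701, 0.2151]
tool_rot: [180.0, -0.0, 90.2]
force: [0.9, -0.7, -0.8]
grip_width: 0.0372
```

>>> carry_out:
  increments:
    - [0,0,-0.0003,0,0.4]
    - [0,0,-0.0003,0,0.4]

```text
time_s: 18.05
tool_pos: [0.594, 0.1701, 0.2149]
tool_rot: [180.0, -0.0, 90.2]
force: [0.6, -0.2, -0.1]
grip_width: 0.0368
```

>>> carry_out:
  increments:
    - [0,0,-0.0003,0,0.4]
    - [0,0,-0.0003,0,0.4]

```text
time_s: 18.25
tool_pos: [0.594, 0.1701, 0.2148]
tool_rot: [180.0, 0.0, 90.2]
force: [-0.4, -0.6, 2.6]
grip_width: 0.0373
```

>>> carry_out:
  increments:
    - [0,0,-0.0002,0,0.4]
    - [0,0,-0.0002,0,0.4]

```text
time_s: 18.45
tool_pos: [0.594, 0.1701, 0.2147]
tool_rot: [180.0, 0.0, 90.2]
force: [-0.9, -0.1, 4.7]
grip_width: 0.0371
```

Contact force rises with each step, so the glass is on the seat. Releasing it and going up.

>>> carry_out:
  increments:
    - [0,0,0,0,0]
    - [0,0,0,0,-0.3]
    - [0,0,0,0,-1]
    - [0,0,0,0,-1]
    - [0,0,0.02,0,-1]
    - [0,0,0.05,0,-1]
    - [0,0,0.0855,0,-1]
    - [0,0,0.0855,0,-1]
    - [0,0,0.0855,0,-1]

```text
time_s: 19.35
tool_pos: [0.5941, 0.1702, 0.3004]
tool_rot: [179.9, -0.0, 90.2]
force: [-0.4, 0.3, -0.8]
grip_width: 0.0861
```

Run:
```python
from h import *
o,p,d=shot('wrist','wr10'); shot('side','side10'); print(o['time_s'],o['tool_pos'],o['tool_rot'],o['grip_width'],o['force'])
setpose('wr10',(.5944,.1699,.300),90.24)
for lo in(190,215,235,245): fit('wr10',(290,170,340,230),lo,.0384,'wr10'+str(lo))
a=cv2.resize(cv2.imread('pics/wr10.png')[130:260,250:380],(500,500),interpolation=cv2.INTER_CUBIC)
b=cv2.resize(cv2.imread('pics/side10.png')[175:235,313:373],(300,300),interpolation=cv2.INTER_CUBIC)
cv2.imwrite('pics/c8.png',np.hstack([a,np.vstack([b,np.zeros((200,300,3),np.uint8)])]))
```

```text
19.35 [0.59412486 0.17020127 0.30044287] [ 1.79902817e+02 -1.03406463e-02  9.02310205e+01] 0.08613948581683151 [-0.42198736  0.34488502 -0.77497038]
wr10190 enc 0.5916 0.1704 39.4 ell [0.5917 0.1704] [38.1 39.2]
wr10215 enc 0.5918 0.1703 38.6 ell [0.5918 0.1703] [37.9 38.3]
wr10235 enc 0.5918 0.1703 38.3 ell [0.5918 0.1702] [37.7 38. ]
wr10245 enc 0.5918 0.1702 38.1 ell [0.5918 0.1702] [37.6 37.7]
```

View pics/c8.png

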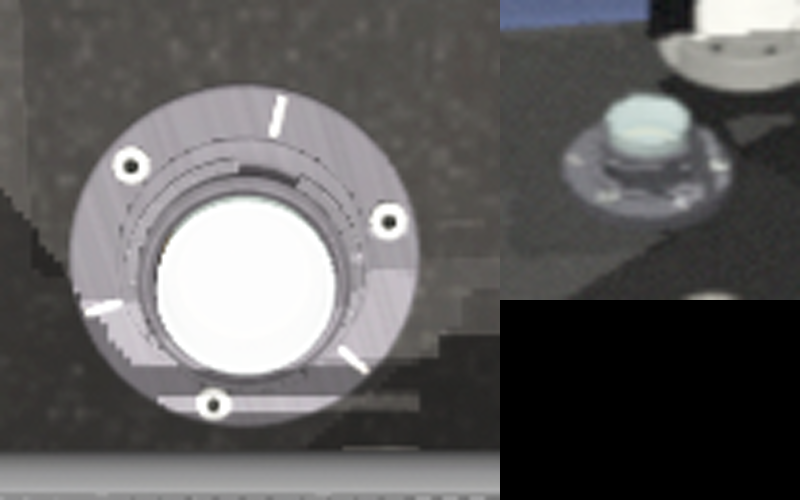

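The glass sits level and concentric in the socket, at crop (246,285). The measured tilt of about 0.1 to 0.2° looks real (arm vibration), so I'll redo the fits using the measured poses.

Run:
```python
from h import *
M={'wr2':([0.43911094,0.08215266,0.30033777],[-179.991411,-.0064,.109]),'wr3':([0.43960309,0.08331861,0.30128895],[179.837768,-.01825,90.1035]),
'wr4':([0.59096804,0.16773565,0.29990112],[-179.976912,.04327,90.1892]),'wr5':([0.47822074,0.24868086,0.30030889],[179.886167,.0808,90.0985]),
'wr6':([0.47791637,0.24973462,0.29970313],[179.996825,.004,.2661]),'wr7':([0.59072799,0.16932599,0.29961646],[-179.956088,.0503,.3456]),
'wr8':([0.43700471,0.08197421,0.29875283],[-179.897036,.01,90.296]),'wr10':([0.59412486,0.17020127,0.30044287],[179.902817,-.01,90.231])}
for k,(p,r) in M.items():
    f=dict(np.load(f'pics/{k}.npz')); T=np.eye(4); T[:3,:3]=R.from_euler('xyz',r,degrees=True).as_matrix(); T[:3,3]=p
    f['T']=T@np.array(env.get_calibration('wrist')['T_tool_cam']); np.savez(f'pics/{k}.npz',**f)
fit('wr2',(285,170,340,224),230,.018,'wr2g'); fit('wr3',(285,170,340,224),240,.018,'wr3g'); fit('wr8',(285,170,340,224),245,.018,'wr8g'); fit('wr10',(290,170,340,230),235,.0384,'wr10g')
def q(fn,pts,z):
    w=onplane(fn,(np.array(pts)+.5)/3-.5+[250,130],z)[:,:2]; print(fn,z, 'mid',w[:2].mean(0).round(4),w[2:4].mean(0).round(4))
q('wr7',[(69,202),(342,202),(205,67),(205,336)],.010)
q('wr4',[(63,212),(336,212),(200,80),(200,346)],.010)
s=3/(500/130)
q('wr10',[(69*s,255*s),(419*s,255*s),(245*s,84*s),(245*s,427*s)],.010)
fit('wr6',(275,155,370,242),150,.023,'ring6'); q('wr5',[(97,213),(310,213),(203,106),(203,321)],.023)
```

```text
wr2g enc 0.4393 0.0832 38.6 ell [0.4394 0.0832] [38.2 38.3]
wr3g enc 0.4377 0.0834 39.0 ell [0.4376 0.0832] [37.6 38.4]
wr8g enc 0.4367 0.0827 38.3 ell [0.4367 0.0828] [37.6 37.9]
wr10g enc 0.592 0.1706 38.4 ell [0.5921 0.1706] [37.8 38.1]
wr7 0.01 mid [0.5952 0.172 ] [0.5951 0.1706]
wr4 0.01 mid [0.5916 0.1705] [0.5935 0.1706]
wr10 0.01 mid [0.5914 0.1704] [0.5931 0.1706]
ring6 enc 0.4799 0.2524 62.4 ell [0.4801 0.2523] [60.9 62. ]
wr5 0.023 mid [0.4767 0.2523] [0.4778 0.2521]
```

Run:
```python
from h import *
def ang(fn,uv,z,c,s=3):
    w=onplane(fn,(np.array(uv)+.5)/s-.5+[250,130],z)[:,:2]-c; a=np.degrees(np.arctan2(w[:,1],w[:,0])); print(fn,(a%120).round(1),(a%120).mean().round(1),(1e3*np.hypot(*w.T)).round(1))
ang('wr7',[(286,121),(88,182),(238,314)],.010,(.5951,.1706))
ang('wr4',[(226,104),(88,253),(285,294)],.010,(.5934,.1706))
ang('wr10',[(278,117),(103,307),(353,360)],.010,(.5931,.1706),500/130)
ang('wr6',[(158,125),(290,223),(141,288)],.023,(.480,.2523))
ang('wr5',[(126,167),(290,184),(193,313)],.023,(.4777,.2522))
```

```text
wr7 [47.8 48.2 47.1] 47.7 [35.5 36.3 36.2]
wr4 [47.8 48.2 47.4] 47.8 [35.6 36.3 36.3]
wr10 [47.7 48.2 47.2] 47.7 [35.3 35.9 35.9]
wr6 [113.9 113.2 114.8] 114.0 [27.7 27.3 28.6]
wr5 [116.7 111.2 114.4] 114.1 [26.6 26.8 30. ]
```

Run:
```python
from h import *
for r in(150,190,217,250): print(bydepth('top0',[(c,r) for c in (160,180,200,212,220,226,235)]).round(3)[:,1:].tolist())
```

```text
[[0.415, 0.137], [0.409, 0.04], [0.394, -0.054], [0.373, -0.077], [0.357, -0.087], [0.344, -0.092], [0.303, 0.008]]
[[0.413, 0.134], [0.408, 0.036], [0.392, -0.054], [0.371, -0.074], [0.356, -0.087], [0.343, -0.091], [0.304, 0.001]]
[[0.413, 0.13], [0.407, 0.033], [0.391, -0.053], [0.37, -0.078], [0.354, -0.086], [0.342, -0.092], [0.303, 0.0]]
[[0.412, 0.126], [0.408, 0.025], [0.39, -0.057], [0.368, -0.073], [0.353, -0.086], [0.341, -0.091], [0.302, 0.001]]
```

>>> carry_out:
  increments:
    - [-0.04,0.028,0,0,-1]
    - [-0.08,0.056,0,0,-1]
    - [-0.1154,0.0814,0,0,-1]
    - [-0.1154,0.0814,-0.03,0,-1]
    - [-0.1154,0.0814,-0.06,0,-1]
    - [-0.1154,0.0814,-0.08,0,-1]
    - [-0.1154,0.0814,-0.09,0,-1]
    - [-0.1154,0.0814,-0.0935,0,-1]
    - [-0.1154,0.0814,-0.0935,0,-0.3]
    - [-0.1154,0.0814,-0.0935,0,0]
    - [-0.1154,0.0814,-0.0935,0,0.2]
    - [-0.1154,0.0814,-0.0935,0,0.2]
    - [-0.1154,0.0814,-0.0935,0,0.2]
    - [-0.1154,0.0814,-0.0935,0,0.2]
    - [-0.1154,0.0814,-0.0935,0,0.2]
  grip_force: 5

```text
time_s: 20.95
tool_pos: [0.4787, 0.2515, 0.2066]
tool_rot: [180.0, -0.0, 90.2]
force: [0.5, -0.5, 1.8]
grip_width: 0.0475
```

>>> carry_out:
  increments:
    - [0,0,0,0,-0.5]
    - [0,0,0,0,-0.5]
    - [0,0,0,-8,-0.5]
    - [0,0,0,-16,-0.5]
    - [0,0,0,-24,-0.5]
    - [0,0,0,-32,-0.5]
    - [0,0,0,-40,-0.5]
    - [0,0,0,-48,-0.5]
    - [0,0,0,-56,-0.5]
    - [0,0,0,-64,-0.5]
    - [0,0,0,-72,-0.5]
    - [0,0,0,-80,-0.5]
    - [0,0,0,-88,-0.5]
    - [0,0,0,-90,-0.3]
    - [0,0,0,-90,0.2]
    - [0,0,0,-90,0.2]
    - [0,0,0,-90,0.2]
    - [0,0,0,-90,0.2]
    - [0,0,0,-90,0.2]
  grip_force: 30

```text
time_s: 22.85
tool_pos: [0.4785, 0.2515, 0.2062]
tool_rot: [-180.0, 0.0, 0.2]
force: [-0.6, 0.7, -0.7]
grip_width: 0.0469
```

Run:
```python
from h import *
o=env.get_obs(); print(o)
```

```text
{'time_s': 22.85, 'qpos': array([ -3.64743648,  18.75249134, -30.56296138, 109.77298823,
        11.58071457,  54.49278022, -39.39951204]), 'joint_velocities': array([-0.00035509, -0.03451198,  0.07639052, -0.0582199 , -0.04554962,
       -0.05017757, -0.08702771]), 'effort': array([ 8.75044428e-02, -3.99376917e+01, -4.60157230e+00, -2.55936241e+01,
       -8.62305576e-03,  5.55878843e-02,  6.86031184e-03]), 'tool_pos': array([0.47853818, 0.25146585, 0.20622266]), 'tool_rot': array([-1.79998762e+02,  3.50966601e-03,  2.48627957e-01]), 'force': array([-0.6394063 ,  0.68751691, -0.7428832 ]), 'wrist_torque': array([ 0.0280104 , -0.13732028, -0.06901343]), 'grip_width': 0.04694685171074662}
```

>>> carry_out:
  increments:
    - [0,0,0,0,0.3]
    - [0,0,0,0,0.3]
    - [0,0,0.01,0,0.3]
    - [0,0,0.04,0,0.3]
    - [0,0,0.075,6,0.3]
    - [0.03,-0.021,0.075,14,0.3]
    - [0.06,-0.042,0.075,22,0.3]
    - [0.09,-0.063,0.075,30,0.3]
    - [0.1154,-0.0814,0.075,38,0.3]
    - [0.1154,-0.0814,0.075,46,0.3]
    - [0.1154,-0.0814,0.075,53.7,0.3]
    - [0.1154,-0.0814,0.075,53.7,0.3]
    - [0.1154,-0.0814,0.075,53.7,0.3]
    - [0.1154,-0.0814,0.075,53.7,0.3]
  grip_force: 55

```text
time_s: 24.25
tool_pos: [0.5938, 0.1703, 0.2816]
tool_rot: [180.0, -0.0, 53.8]
force: [-0.3, -0.5, -1.8]
grip_width: 0.0465
```

Run:
```python
from h import *
o,p,d=shot('wrist','wr11'); shot('side','side11'); print(o['time_s'],o['tool_pos'],o['tool_rot'],o['grip_width'],o['force'],o['wrist_torque'])
a=cv2.resize(cv2.imread('pics/wr11.png')[100:300,200:430],(460,400))
b=cv2.resize(cv2.imread('pics/side11.png')[155:235,300:380],(320,320),interpolation=cv2.INTER_CUBIC)
cv2.imwrite('pics/c9.png',np.hstack([a,np.vstack([b,np.zeros((80,320,3),np.uint8)])]))
```

```text
24.25 [0.59379708 0.17025369 0.28157999] [ 1.79980290e+02 -5.48552692e-03  5.38318475e+01] 0.046458896045523126 [-0.26853809 -0.47603036 -1.84051008] [ 0.06463094 -0.14727481 -0.04298365]
```

View pics/c9.png

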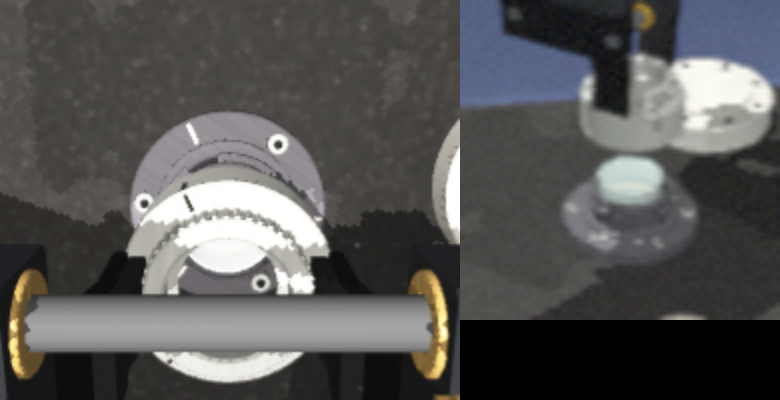

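The dark ring mark at crop (188,203) lines up with the white cell line at (193,133), and the ring is held level above the glass. Lowering now.

>>> carry_out:
  increments:
    - [0,0,-0.02,0,0.3]
    - [0,0,-0.035,0,0.3]
    - [0,0,-0.042,0,0.3]
    - [0,0,-0.043,0,0.3]
    - [0,0,-0.043,0,0.3]

```text
time_s: 24.85
tool_pos: [0.594, 0.1702, 0.2383]
tool_rot: [-180.0, -0.0, 53.9]
force: [0.3, 0.6, -1.1]
grip_width: 0.0465
```

>>> carry_out:
  increments:
    - [0,0,-0.001,0,0.3]
    - [0,0,-0.002,0,0.3]
    - [0,0,-0.003,0,0.3]
    - [0,0,-0.003,0,0.3]

```text
time_s: 25.25
tool_pos: [0.594, 0.17, 0.2354]
tool_rot: [180.0, -0.0, 53.9]
force: [0.1, -0.5, -1.5]
grip_width: 0.0468
```

>>> carry_out:
  increments:
    - [0,0,-0.001,0,0.3]
    - [0,0,-0.002,0,0.3]
    - [0,0,-0.002,0,0.3]

```text
time_s: 25.55
tool_pos: [0.5939, 0.17, 0.2331]
tool_rot: [-180.0, 0.0, 53.9]
force: [-0.8, 0.1, -0.7]
grip_width: 0.0468
```

>>> carry_out:
  increments:
    - [0,0,-0.001,0,0.3]
    - [0,0,-0.002,0,0.3]
    - [0,0,-0.002,0,0.3]

```text
time_s: 25.85
tool_pos: [0.5939, 0.17, 0.2311]
tool_rot: [-180.0, 0.0, 53.9]
force: [-0.1, -0.0, -1.8]
grip_width: 0.0468
```

>>> carry_out:
  increments:
    - [0,0,-0.001,0,0.3]
    - [0,0,-0.002,0,0.3]
    - [0,0,-0.002,0,0.3]

```text
time_s: 26.15
tool_pos: [0.5939, 0.17, 0.2291]
tool_rot: [-180.0, 0.0, 53.9]
force: [0.5, -0.5, -1.1]
grip_width: 0.0464
```

>>> carry_out:
  increments:
    - [0,0,-0.001,0,0.3]
    - [0,0,-0.002,0,0.3]
    - [0,0,-0.002,0,0.3]

```text
time_s: 26.45
tool_pos: [0.5939, 0.17, 0.2271]
tool_rot: [-180.0, 0.0, 53.9]
force: [-0.4, 0.6, -0.6]
grip_width: 0.0468
```

>>> carry_out:
  increments:
    - [0,0,-0.0007,0,0.3]
    - [0,0,-0.0014,0,0.3]
    - [0,0,-0.0014,0,0.3]

```text
time_s: 26.75
tool_pos: [0.5939, 0.1701, 0.2258]
tool_rot: [-180.0, 0.0, 53.9]
force: [0.3, 0.2, -0.7]
grip_width: 0.0464
```

>>> carry_out:
  increments:
    - [0,0,-0.0003,0,0.3]
    - [0,0,-0.0006,0,0.3]
    - [0,0,-0.0006,0,0.3]

```text
time_s: 27.05
tool_pos: [0.594, 0.1701, 0.2253]
tool_rot: [180.0, -0.0, 53.9]
force: [-0.3, 0.0, -1.0]
grip_width: 0.0466
```

>>> carry_out:
  increments:
    - [0,0,-0.0003,0,0.3]
    - [0,0,-0.0003,0,0.3]

```text
time_s: 27.25
tool_pos: [0.594, 0.1701, 0.2249]
tool_rot: [180.0, -0.0, 53.9]
force: [-0.9, -0.7, -0.1]
grip_width: 0.0465
```

>>> carry_out:
  increments:
    - [0,0,-0.0003,0,0.3]
    - [0,0,-0.0003,0,0.3]

```text
time_s: 27.45
tool_pos: [0.5939, 0.1701, 0.2247]
tool_rot: [180.0, -0.0, 53.9]
force: [0.4, -0.1, -1.7]
grip_width: 0.0464
```

>>> carry_out:
  increments:
    - [0,0,-0.0003,0,0.3]
    - [0,0,-0.0003,0,0.3]

```text
time_s: 27.65
tool_pos: [0.5939, 0.1701, 0.2244]
tool_rot: [180.0, -0.0, 53.9]
force: [-0.4, -0.6, -1.5]
grip_width: 0.0466
```

>>> carry_out:
  increments:
    - [0,0,-0.0003,0,0.3]
    - [0,0,-0.0003,0,0.3]

```text
time_s: 27.85
tool_pos: [0.594, 0.1701, 0.2241]
tool_rot: [180.0, -0.0, 53.9]
force: [-0.6, 0.4, -0.4]
grip_width: 0.0467
```

>>> carry_out:
  increments:
    - [0,0,-0.0003,0,0.3]
    - [0,0,-0.0003,0,0.3]

```text
time_s: 28.05
tool_pos: [0.594, 0.1701, 0.2241]
tool_rot: [180.0, -0.0, 53.9]
force: [-1.3, -0.6, 1.2]
grip_width: 0.0467
```

>>> carry_out:
  increments:
    - [0,0,-0.0002,0,0.3]
    - [0,0,-0.0002,-4,0.3]
    - [0,0,-0.0002,-8,0.3]
    - [0,0,-0.0002,-12,0.3]
    - [0,0,-0.0002,-16,0.3]
    - [0,0,-0.0002,-20,0.3]
    - [0,0,-0.0002,-20,0.3]

```text
time_s: 28.75
tool_pos: [0.5943, 0.1702, 0.224]
tool_rot: [180.0, -0.1, 33.9]
force: [-0.1, -0.8, 1.4]
grip_width: 0.047
```

Run:
```python
from h import *
o=env.get_obs(); print({k:np.round(o[k],3) for k in('time_s','tool_pos','tool_rot','force','wrist_torque','effort','grip_width')})
```

```text
{'time_s': np.float64(28.75), 'tool_pos': array([0.594, 0.17 , 0.224]), 'tool_rot': array([ 1.79965e+02, -7.10000e-02,  3.39260e+01]), 'force': array([-0.123, -0.751,  1.413]), 'wrist_torque': array([-0.04 , -0.124,  0.007]), 'effort': array([ -0.139, -46.81 ,  -6.355, -25.844,  -0.127,   0.063,  -0.435]), 'grip_width': np.float64(0.047)}
```

Create s.py:
```python
from h import *
o=env.get_obs(); print({k:np.round(o[k],3).tolist() for k in('time_s','tool_pos','tool_rot','force','wrist_torque')},o['effort'][6].round(3))
```

```text
(no output)
```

>>> carry_out:
  increments:
    - [0,0,0,-2,0.3]
    - [0,0,0,-4,0.3]

```text
time_s: 28.95
tool_pos: [0.5943, 0.1702, 0.224]
tool_rot: [180.0, -0.1, 30.0]
force: [-0.2, -0.8, 1.5]
grip_width: 0.0467
```

```bash
python3 s.py
```

```text
{'time_s': 28.95, 'tool_pos': [0.594, 0.17, 0.224], 'tool_rot': [179.981, -0.065, 29.969], 'force': [-0.229, -0.799, 1.485], 'wrist_torque': [-0.0, -0.122, -0.005]} 0.324
```

>>> carry_out:
  increments:
    - [0,0,0,-2,0.3]
    - [0,0,0,-4,0.3]

```text
time_s: 29.15
tool_pos: [0.5943, 0.1702, 0.224]
tool_rot: [180.0, -0.1, 26.0]
force: [-0.7, 0.2, 1.4]
grip_width: 0.0466
```

```bash
python3 s.py
```

```text
{'time_s': 29.15, 'tool_pos': [0.594, 0.17, 0.224], 'tool_rot': [179.986, -0.063, 25.966], 'force': [-0.668, 0.151, 1.376], 'wrist_torque': [-0.088, -0.133, 0.002]} 0.315
```

>>> carry_out:
  increments:
    - [0,0,0,-2,0.3]
    - [0,0,0,-4,0.3]

```text
time_s: 29.35
tool_pos: [0.5942, 0.1702, 0.224]
tool_rot: [180.0, -0.1, 22.0]
force: [-0.5, -0.4, 1.9]
grip_width: 0.0467
```

```bash
python3 s.py
```

```text
{'time_s': 29.35, 'tool_pos': [0.594, 0.17, 0.224], 'tool_rot': [179.991, -0.063, 21.97], 'force': [-0.533, -0.366, 1.907], 'wrist_torque': [-0.019, -0.115, 0.009]} 0.316
```

>>> carry_out:
  increments:
    - [0,0,0,-2,0.3]
    - [0,0,0,-4,0.3]

```text
time_s: 29.55
tool_pos: [0.5943, 0.1702, 0.224]
tool_rot: [180.0, -0.1, 18.0]
force: [-0.2, 0.2, 1.8]
grip_width: 0.0467
```

```bash
python3 s.py
```

```text
{'time_s': 29.55, 'tool_pos': [0.594, 0.17, 0.224], 'tool_rot': [179.993, -0.068, 17.97], 'force': [-0.201, 0.152, 1.843], 'wrist_torque': [-0.089, -0.105, 0.006]} 0.316
```

>>> carry_out:
  increments:
    - [0,0,0,-2,0.3]
    - [0,0,0,-4,0.3]

```text
time_s: 29.75
tool_pos: [0.5942, 0.1702, 0.224]
tool_rot: [180.0, -0.1, 14.0]
force: [-1.6, 0.5, 1.7]
grip_width: 0.0464
```

```bash
python3 s.py
```

```text
{'time_s': 29.75, 'tool_pos': [0.594, 0.17, 0.224], 'tool_rot': [179.998, -0.063, 13.972], 'force': [-1.558, 0.518, 1.671], 'wrist_torque': [-0.078, -0.074, 0.036]} 0.316
```

>>> carry_out:
  increments:
    - [0,0,0,-1.5,0.3]
    - [0,0,0,-3,0.3]

```text
time_s: 29.95
tool_pos: [0.5942, 0.1702, 0.224]
tool_rot: [-180.0, -0.1, 10.9]
force: [0.1, 0.7, 3.2]
grip_width: 0.0467
```

```bash
python3 s.py
```

```text
{'time_s': 29.95, 'tool_pos': [0.594, 0.17, 0.224], 'tool_rot': [-179.997, -0.058, 10.911], 'force': [0.051, 0.67, 3.214], 'wrist_torque': [-0.006, -0.13, 0.055]} 0.236
```

>>> carry_out:
  increments:
    - [0,0,0,-1.5,0.3]
    - [0,0,0,-3,0.3]

```text
time_s: 30.15
tool_pos: [0.5942, 0.1702, 0.2239]
tool_rot: [-180.0, -0.1, 7.8]
force: [-0.1, -0.3, 4.2]
grip_width: 0.0467
```

```bash
python3 s.py
```

```text
{'time_s': 30.15, 'tool_pos': [0.594, 0.17, 0.224], 'tool_rot': [-179.996, -0.052, 7.848], 'force': [-0.057, -0.295, 4.198], 'wrist_torque': [-0.037, -0.162, 0.045]} 0.225
```

>>> carry_out:
  increments:
    - [0,0,0,-1.5,0.3]
    - [0,0,0,-3,0.3]

```text
time_s: 30.35
tool_pos: [0.5941, 0.1701, 0.2239]
tool_rot: [-180.0, -0.0, 4.8]
force: [0.2, -0.1, 4.8]
grip_width: 0.0466
```

```bash
python3 s.py
```

```text
{'time_s': 30.35, 'tool_pos': [0.594, 0.17, 0.224], 'tool_rot': [-179.998, -0.038, 4.822], 'force': [0.166, -0.117, 4.784], 'wrist_torque': [-0.053, -0.089, 0.077]} 0.214
```

>>> carry_out:
  increments:
    - [0,0,0,-1.5,0.3]
    - [0,0,0,-3,0.3]

```text
time_s: 30.55
tool_pos: [0.5941, 0.1701, 0.2239]
tool_rot: [180.0, -0.0, 1.8]
force: [-0.3, 0.0, 5.3]
grip_width: 0.0464
```

```bash
python3 s.py
```

```text
{'time_s': 30.55, 'tool_pos': [0.594, 0.17, 0.224], 'tool_rot': [180.0, -0.035, 1.816], 'force': [-0.3, 0.021, 5.339], 'wrist_torque': [-0.052, -0.07, 0.002]} 0.208
```

>>> carry_out:
  increments:
    - [0,0,0,-1.5,0.3]
    - [0,0,0,-3,0.3]

```text
time_s: 30.75
tool_pos: [0.5941, 0.1701, 0.2239]
tool_rot: [-180.0, -0.0, -1.2]
force: [0.1, -0.4, 6.0]
grip_width: 0.047
```

```bash
python3 s.py
```

```text
{'time_s': 30.75, 'tool_pos': [0.594, 0.17, 0.224], 'tool_rot': [-179.997, -0.033, -1.184], 'force': [0.074, -0.397, 5.973], 'wrist_torque': [0.003, -0.086, 0.066]} 0.206
```

>>> carry_out:
  increments:
    - [0,0,0.0001,-1.5,0.3]
    - [0,0,0.0001,-3,0.3]

```text
time_s: 30.95
tool_pos: [0.5941, 0.1701, 0.2239]
tool_rot: [-180.0, -0.0, -4.2]
force: [0.8, 0.5, 5.2]
grip_width: 0.0464
```

```bash
python3 s.py
```

```text
{'time_s': 30.95, 'tool_pos': [0.594, 0.17, 0.224], 'tool_rot': [-179.996, -0.026, -4.186], 'force': [0.83, 0.496, 5.162], 'wrist_torque': [-0.049, -0.145, 0.03]} 0.208
```

>>> carry_out:
  increments:
    - [0,0,0,-1.5,0.3]
    - [0,0,0,-3,0.3]

```text
time_s: 31.15
tool_pos: [0.594, 0.1701, 0.2239]
tool_rot: [-180.0, -0.0, -7.2]
force: [-1.0, 0.1, 4.9]
grip_width: 0.0466
```

```bash
python3 s.py
```

```text
{'time_s': 31.15, 'tool_pos': [0.594, 0.17, 0.224], 'tool_rot': [-179.996, -0.018, -7.187], 'force': [-0.963, 0.079, 4.877], 'wrist_torque': [-0.08, -0.158, 0.035]} 0.206
```

>>> carry_out:
  increments:
    - [0,0,0,-1.5,0.3]
    - [0,0,0,-3,0.3]

```text
time_s: 31.35
tool_pos: [0.594, 0.1701, 0.2239]
tool_rot: [-180.0, -0.0, -10.2]
force: [-0.8, -0.9, 5.6]
grip_width: 0.0466
```

```bash
python3 s.py
```

```text
{'time_s': 31.35, 'tool_pos': [0.594, 0.17, 0.224], 'tool_rot': [-179.997, -0.02, -10.189], 'force': [-0.784, -0.906, 5.595], 'wrist_torque': [-0.06, -0.103, 0.043]} 0.206
```

>>> carry_out:
  increments:
    - [0,0,0,-1.5,0.3]
    - [0,0,0,-3,0.3]

```text
time_s: 31.55
tool_pos: [0.594, 0.1701, 0.2239]
tool_rot: [-180.0, -0.0, -13.2]
force: [-0.6, -0.0, 5.3]
grip_width: 0.0462
```

```bash
python3 s.py
```

```text
{'time_s': 31.55, 'tool_pos': [0.594, 0.17, 0.224], 'tool_rot': [-179.996, -0.016, -13.188], 'force': [-0.554, -0.04, 5.293], 'wrist_torque': [-0.059, -0.082, 0.057]} 0.206
```

>>> carry_out:
  increments:
    - [0,0,0,-1.5,0.3]
    - [0,0,0,-3,0.3]

```text
time_s: 31.75
tool_pos: [0.594, 0.1701, 0.2238]
tool_rot: [-180.0, -0.0, -16.2]
force: [1.1, -0.2, 3.9]
grip_width: 0.0467
```

```bash
python3 s.py
```

```text
{'time_s': 31.75, 'tool_pos': [0.594, 0.17, 0.224], 'tool_rot': [-179.999, -0.016, -16.183], 'force': [1.066, -0.164, 3.927], 'wrist_torque': [-0.091, -0.057, 0.102]} 0.187
```

>>> carry_out:
  increments:
    - [0,0,0,-1.5,0.3]
    - [0,0,0,-3,0.3]

```text
time_s: 31.95
tool_pos: [0.594, 0.1701, 0.2237]
tool_rot: [-180.0, -0.0, -19.2]
force: [0.1, 0.6, 4.5]
grip_width: 0.0469
```

```bash
python3 s.py
```

```text
{'time_s': 31.95, 'tool_pos': [0.594, 0.17, 0.224], 'tool_rot': [-180.0, -0.019, -19.178], 'force': [0.08, 0.573, 4.472], 'wrist_torque': [-0.079, -0.127, 0.135]} 0.107
```

>>> carry_out:
  increments:
    - [0,0,0,-1.5,0.3]
    - [0,0,0,-3,0.3]

```text
time_s: 32.15
tool_pos: [0.594, 0.1701, 0.2237]
tool_rot: [-180.0, -0.0, -22.2]
force: [0.2, 0.2, 4.5]
grip_width: 0.0465
```

```bash
python3 s.py
```

```text
{'time_s': 32.15, 'tool_pos': [0.594, 0.17, 0.224], 'tool_rot': [-179.999, -0.019, -22.175], 'force': [0.225, 0.196, 4.463], 'wrist_torque': [-0.06, -0.257, 0.257]} 0.025
```

>>> carry_out:
  increments:
    - [0,0,0,-1,0.3]
    - [0,0,0,-2,0.3]

```text
time_s: 32.35
tool_pos: [0.594, 0.1701, 0.2236]
tool_rot: [180.0, -0.0, -24.1]
force: [1.0, 0.1, 3.0]
grip_width: 0.0466
```

```bash
python3 s.py
```

```text
{'time_s': 32.35, 'tool_pos': [0.594, 0.17, 0.224], 'tool_rot': [179.996, -0.014, -24.132], 'force': [0.975, 0.072, 3.018], 'wrist_torque': [-0.014, -0.266, 0.288]} -0.12
```

>>> carry_out:
  increments:
    - [0,0,0,-1,0.3]
    - [0,0,0,-2,0.3]

```text
time_s: 32.55
tool_pos: [0.594, 0.1701, 0.2235]
tool_rot: [180.0, -0.0, -26.1]
force: [1.2, -0.2, 1.9]
grip_width: 0.0463
```

```bash
python3 s.py
```

```text
{'time_s': 32.55, 'tool_pos': [0.594, 0.17, 0.224], 'tool_rot': [179.998, -0.01, -26.128], 'force': [1.185, -0.157, 1.928], 'wrist_torque': [-0.011, -0.373, 0.289]} -0.168
```

>>> carry_out:
  increments:
    - [0,0,0,-1,0.3]
    - [0,0,0,-2,0.3]

```text
time_s: 32.75
tool_pos: [0.5939, 0.1701, 0.2235]
tool_rot: [180.0, -0.0, -28.1]
force: [2.6, 0.6, 2.3]
grip_width: 0.0464
```

```bash
python3 s.py
```

```text
{'time_s': 32.75, 'tool_pos': [0.594, 0.17, 0.223], 'tool_rot': [179.992, -0.001, -28.133], 'force': [2.569, 0.623, 2.306], 'wrist_torque': [0.018, -0.421, 0.416]} -0.227
```

```bash
python3 - <<'E'
from h import *
o,p,d=shot('wrist','wr12'); print(o['time_s'],o['tool_pos'],o['tool_rot'])
a,b=[cv2.resize(cv2.imread(f'pics/wr{i}.png')[150:260,250:380],None,fx=3,fy=3,interpolation=cv2.INTER_CUBIC) for i in(11,12)]
cv2.imwrite('pics/c10.png',np.hstack([a,b]))
E
python3 s.py
```

```text
32.75 [0.59393351 0.1700513  0.22345197] [ 1.79991777e+02 -7.44168070e-04 -2.81327176e+01]
{'time_s': 32.8, 'tool_pos': [0.594, 0.17, 0.223], 'tool_rot': [179.995, -0.001, -28.172], 'force': [2.427, 0.091, 1.426], 'wrist_torque': [0.006, -0.498, 0.325]} -0.317
```

View pics/c10.png

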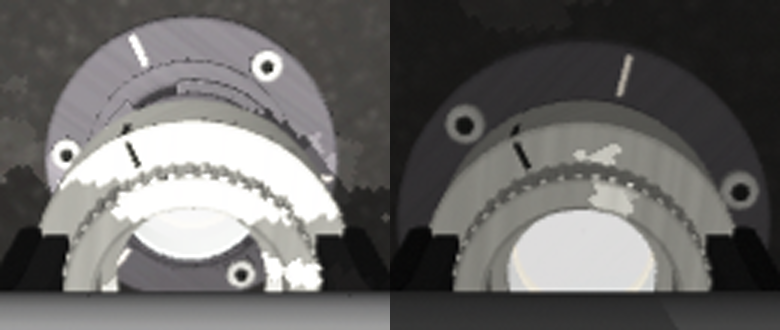

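The ring mark holds its place relative to the fingers: crop (124,142) to (140,167) before, (124,141) to (138,168) now. So there is no slip. Bite started around yaw -16 to -19°, so I'll add a final 1.5° and then let go.

>>> carry_out:
  increments:
    - [0,0,0,-0.8,0.3]
    - [0,0,0,-1.5,0.3]
    - [0,0,0,-1.5,0.3]

```text
time_s: 33.1
tool_pos: [0.5939, 0.1701, 0.2234]
tool_rot: [180.0, 0.0, -29.6]
force: [1.9, 0.9, -0.7]
grip_width: 0.0464
```

```bash
python3 s.py
```

```text
{'time_s': 33.1, 'tool_pos': [0.594, 0.17, 0.223], 'tool_rot': [179.992, 0.007, -29.588], 'force': [1.937, 0.913, -0.66], 'wrist_torque': [0.057, -0.514, 0.349]} -0.416
```

>>> carry_out:
  increments:
    - [0,0,0,0,0]
    - [0,0,0,0,-0.3]
    - [0,0,0,0,-0.6]
    - [0,0,0,0,-1]
    - [0,0,0,0,-1]
    - [0,0,0.02,0,-1]
    - [0,0,0.05,0,-1]
    - [0,0,0.09,0,-1]
    - [0,0,0.1,0,-1]
    - [0,0,0.1,0,-1]
    - [0,0,0.1,0,-1]
    - [0,0,0.1,0,-1]

```text
time_s: 34.3
tool_pos: [0.5934, 0.1697, 0.3217]
tool_rot: [179.9, 0.1, -29.6]
force: [-0.7, 0.8, -0.8]
grip_width: 0.087
```

```bash
python3 s.py
python3 - <<'E'
from h import *
o,p,d=shot('wrist','wr13'); shot('side','side13')
for lo in(100,130,160): fit('wr13',(270,140,360,235),lo,.0415,f'{lo}')
a=cv2.resize(p[120:250,245:375,::-1],None,fx=3,fy=3,interpolation=cv2.INTER_CUBIC)
b=cv2.resize(cv2.imread('pics/side13.png')[160:250,300:390],(390,390),interpolation=cv2.INTER_CUBIC)
cv2.imwrite('pics/c11.png',np.hstack([a,b]))
E
```

```text
{'time_s': 34.3, 'tool_pos': [0.593, 0.17, 0.322], 'tool_rot': [179.857, 0.134, -29.571], 'force': [-0.725, 0.759, -0.813], 'wrist_torque': [-0.052, -0.006, -0.011]} -0.001
100 enc 0.5958 0.1762 72.4 ell [0.5937 0.1729] [61.7 73.1]
130 enc 0.5912 0.1707 65.1 ell [0.5926 0.1714] [60.2 62.6]
160 enc 0.5926 0.1744 41.4 ell [0.5926 0.1744] [38.4 40.5]
```

View pics/c11.png

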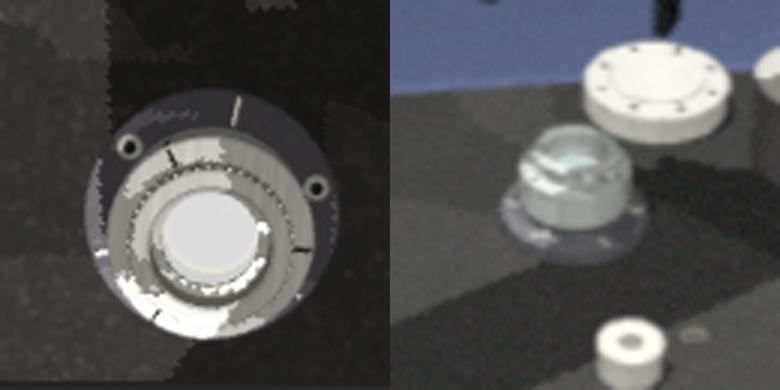

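The ring is seated level and concentric, with its marks at crop (172,157), (302,250) and (156,316) and the white lines at (236,110) and (101,253). I'll check the angle after release.

Run:
```python
from h import *
def P(uv,z): return onplane('wr13',(np.array(uv)+.5)/3-.5+[245,120],z)[:,:2]
r=P([(172,157),(302,250),(156,316)],.0408)
c=np.linalg.solve(2*(r[1:]-r[0]),(r[1:]**2).sum(1)-(r[0]**2).sum()); print('ring centre',c,1e3*np.hypot(*(r-c).T))
for cc in (c,np.array([.5931,.1715])):
  w=r-cc; print('ring',np.degrees(np.arctan2(w[:,1],w[:,0]))%120)
w=P([(236,110),(101,253)],.010); 
for cc in(c,np.array([.5931,.1715])): v=w-cc; print('cell',np.degrees(np.arctan2(v[:,1],v[:,0]))%120, 1e3*np.hypot(*v.T))
```

```text
ring centre [0.59285898 0.17056565] [27.69669482 27.69669482 27.69669482]
ring [82.86185817 86.06980812 85.48968521]
ring [83.12550773 84.21001078 86.98603292]
cell [46.84615907 47.9420779 ] [36.90456371 37.42849496]
cell [46.11013025 49.41598605] [36.06106461 37.48140908]
```

```bash
python3 -c "
from cell import env
print(env.sign_off())"
```

```text
the job is handed in; nothing more can be done
None
```

The optical flat is seated in the cell with the retaining ring screwed down over it, and I handed the job in at about 34 s.

- **Glass:** I centred the disc with two light squeezes and lowered it into the bore with no force until it touched the seat. Pressing it home took about 5 N. After release the camera showed it level and concentric.
- **Ring:** I turned it in line with the gaps and lowered it until its lip touched the glass. It then turned clockwise freely, and the thread bit after about 70 to 72°. I stopped roughly 11 to 13° past first bite, with 0.35 to 0.42 N·m of torque, which I estimate as 12 to 19 N on the glass. That force is inferred from turn angle and torque, not measured directly.
- **Last checks:** the ring did not slip in the fingers. After letting go it stood at 84.8° against 84.2° expected, so it held. It looked upright in the side view. No bystander was touched on the moves made, though I did not re-measure their positions at the end.
- **Disagreements:**
  - Camera positions disagreed by 1 to 3 mm until I used the measured arm tilt. In the last picture the ring's centre still read about 1.3 mm off the tool position, within the camera's bias.
  - The torque rose more slowly than nominal (about 2.0 N·m per radian at the wrist instead of 2.9), so torque and angle gave somewhat different force estimates. Both lie within 8 to 25 N.

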